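# Pack the hot-desk kit box in two layers

## Robot

A 6-joint arm with a two-finger parallel gripper is mounted at the origin on the work surface; the furniture and walls round the work are solid. World frame = base frame: x ahead of the robot, y to its left, z up, the work surface at z = 0. Lengths are in m, angles in rad, forces in N, time in s.
With the tool pointing down it reaches from about 0.3 to 0.875 m from the base axis. Payload 6.4 kg.
Tool frame: the origin (TCP) lies at the very end of the fingers, on their centre line; the grasp point (between the pads) lies 19 mm behind it; y points along the fingers, x is the direction in which the jaws open and shut, and the axes are right-handed (so a half turn about y gives the same grasp; the last joint's range is limited). The gripper opens to 88 mm and grips with 3 to 60 N. Pads are 18 mm wide; open, the fingers measure 123 mm over their backs; the gripper's body (75 mm by 187 mm) begins 45 mm behind the grasp point.
Start: joints at [1.118, 0.181, 1.607, -0, 1.354, -0.206], TCP at [0.14, 0.558, 0.239] pointing down, gripper open.
Joint ranges: [-2.99, 2.99], [-0.89, 2.07], [0.3, 2.58], [-1.14, 4.28], [0, 2.63], [-3.12, 3.12]. Speed limits (rad/s): [2.57, 2.57, 3.01, 3.14, 3.14, 3.14].

## Interface

Orientations are given as a unit quaternion [w, x, y, z].
In Python, from workcell import arm gives the robot as it stands.
- The arm moves only by the shell command python3 -m crank 'ROWS' [FORCE]. ROWS is JSON, a list of rows, each an object of numbers: "grip": the closure in counts, from 0 (fully open) to 255 (shut); "tx", "ty", "tz": the shift along the tool's x, y, z in mm; "roll": the turn about the tool's y in rad. A call has exactly 8 rows; each row shifts and turns the pose as measured when the row begins, along the tool's axes as they then stand; what a row does not reach is not made up. A row lasts 1/10 s, in which the tool goes at most 50 mm and 8.59 degrees, less where a joint would pass 70% of its speed; a pose out of reach is approached as far as the arm can. A call with a gripper value outside its range is refused whole. The fingers move at their own pace and stop on an object; FORCE is the grip in N (left out, the last holds). Time passes only in rows, so rows that do not move let the fingers close, or fill a call up. It gives the time, the measured TCP pose, the force and the opening at its end, in the units of the state.
- arm.sense(): the state, without advancing time (a new reading comes with each control period).
- arm.capture(name): name is "side" or "top" or "wrist"; returns the picture (400x640x3 uint8, red, green, blue); there is no depth.
- arm.camera_model(name): a dict with "fx", "fy", "cx", "cy" (pixels), "k1" (the pictures are not rectified: a ray, as slopes to the right and down, at radius r is drawn at 1 + k1 r^2 times it, then the intrinsics apply), "eye" and "rotation" of the camera in the world; the wrist camera has in their place "T_tool_cam" (4x4, takes a point from camera to tool coordinates, whose origin is the TCP and whose axes are the tool frame's). Camera axes: x right, y down, z forward; pixel columns grow to the right and rows downward; lengths in m; the calibration is good to about 2 mm. A picture is of the moment at which its call begins: read the wrist's pose just before it. camera_model takes no time and is no camera call.
- arm.hand_in(): hands the job in, once; it reports no verdict.
The state is a dict: "t": time; "joint_pos": joint angles; "qvel": joint speeds; "joint_torque": joint torques, N m; "position": TCP position; "orientation": TCP orientation; "contact_force": force on the tool from outside, world axes, zero at the start; "torque": the same for the moment, N m; "grip_width": finger opening in m.
Only numpy, scipy, OpenCV 4.12 (cv2) and the standard library are available. Lean on these libraries where they do the work, as an engineer would, in place of code of your own. Each camera call takes 0.05 s, during which the arm holds its last target.

## Task

Pack up the blue hot-desk box: first lay the red stapler in the long bay at the bottom and the white charger flat in the large bay across the divider from it. Then lower the empty grey lift-out tray into the box over them until it sits level and fully home on its ledges, and only then lay the small green note pad flat in the tray's larger recess next to the paper clips and the yellow highlighter along its full-length lane. Leave the cup, the pink notes and the black marker where they are.

Things in the scene. Friction and masses are not known exactly. Their poses are not given: they have to be found in the camera images.
- kit_box: Fixed open blue box 184(x) x 166(y) x 70 mm, walls and floor 4; origin centre of underside, z up. Label card on its -y wall. In its frame, mm: divider along x at y -1..3, end steps 10 thick: tops at z 54 carry the tray's underside. Felted bays: stapler x -78..78, y -79..-1, mid (0,-40); charger x -78..30, y 3..79, mid (-24,41). Cross wall x 30..34, top z 46; small cell beyond stays empty.
- lift_tray: Loose grey tray 170(x) x 152(y), walls 16 mm high, 160 g; 3 mm play each side in the box, tray x along box x, either way round. Origin centre of underside, z up. Floor top z 3. Handle bar over origin: 80 long in x, 10 thick in y, z 28..44. Wall 3 thick along y=0. Highlighter lane x -82..82, y 2..73, mid (0,38); notes recess x -82..23, y -73..-2, mid (-30,-38); clip cells beyond.
- stapler_red: Desk stapler with a red top, 34 (x) x 131 (y) x 46 mm high, 190 g; origin: centre of its underside, z up, y along its length. It acts as one rigid piece. The top part is 32 mm wide from z 30 to 46 mm: grip it there, across x.
- charger: White square charger block with rounded edges, 60 x 60 x 28 mm; origin: centre of its underside, z up. Grip across x or y.
- notes_small: Small lime-green pad of notes, 50 x 50 x 20 mm; origin: centre of its underside, z up. Grip across x or y.
- highlighter: Yellow highlighter lying on its side, 17 (x) x 135 (y) x 18 mm high; origin: centre of its underside, y along its length.
- cup: White plastic cup, 72 mm across, 83 high, standing; origin: centre of its underside. Leave alone.
- notes_large: Pink pad of notes, 76 x 76 x 16 mm; origin: centre of its underside. Leave alone.
- marker_fore: Black felt marker lying flat, 17 x 135 x 18 mm; origin: centre of its underside, y along its length. Leave alone.
Mind the look-alikes: they are no part of the job. Of the things shaped like the notes_small, the lime one is meant.

How it is judged:
By the outcome, as a careful person would: the job done as asked, in the order asked, and still so for the second after the job is handed in, with the robot touching nothing.
It also fails if it takes over 144 s, if anything falls off the work surface, if the arm or the gripper's body presses on something with over 40 N, if the wrist force passes 120 N, or if a joint passes its speed limit or range.

## Working session

There is one attempt and no reset: what is moved stays moved. The work goes in short steps, Python scripts to look and compute and a shell command to move; the robot and the scene stay as the last step left them, time stands still between calls to the robot, and variables do not carry over. Pictures are saved under pics/ and viewed, and the job is handed in when it is done.

```bash
ls; mkdir -p pics; python3 - <<'E'
from workcell import arm
import cv2
for n in ["side","top","wrist"]:
    s=arm.sense()
    im=arm.capture(n); cv2.imwrite(f"pics/{n}0.png",im[:,:,::-1])
    m=arm.camera_model(n); print(n,m)
print(s)
E
```

```text
pics
side {'fx': 476.4476371645437, 'fy': 476.4476371645437, 'cx': 311.132815952625, 'cy': 197.2861485361506, 'k1': 0.03317073692255227, 'eye': array([ 0.04180137, -0.98795467,  0.55969359]), 'rotation': array([-0.53280695,  0.81547518, -0.19547961,  0.1135989 ])}
top {'fx': 446.96990940125767, 'fy': 446.96990940125767, 'cx': 317.5888054097674, 'cy': 204.18975323665853, 'k1': -0.052119908375504696, 'eye': array([0.35545708, 0.04322951, 1.19014846]), 'rotation': array([-0.07652468,  0.70772694, -0.69984578,  0.05901208])}
wrist {'fx': 276.24361754032856, 'fy': 276.24361754032856, 'cx': 316.1332816895243, 'cy': 202.96747987425738, 'k1': -0.041020081238874316, 'T_tool_cam': array([[ 9.99999433e-01,  1.03703591e-03, -2.42819935e-04,
        -6.42926383e-04],
       [ 5.66044552e-04, -3.24338759e-01,  9.45940827e-01,
        -1.45669084e-01],
       [ 9.02218694e-04, -9.45940428e-01, -3.24339162e-01,
         8.44589434e-02],
       [ 0.00000000e+00,  0.00000000e+00,  0.00000000e+00,
         1.00000000e+00]])}
{'t': 0.1, 'joint_pos': array([ 1.11769112e+00,  1.81466813e-01,  1.60786705e+00, -7.00464462e-06,
        1.35379844e+00, -2.06292468e-01]), 'qvel': array([ 0.00030664, -0.00028819, -0.00410207,  0.00070116,  0.0012806 ,
       -0.00127922]), 'joint_torque': array([ 2.61719513e-03, -4.34818268e+01, -3.42698550e+01,  7.06279557e-02,
        3.38685780e-02, -3.70616203e-05]), 'position': array([0.14025409, 0.55715343, 0.23791999]), 'orientation': array([-0.55750201,  0.55798548,  0.43416342, -0.43513888]), 'contact_force': array([-0.82073221, -0.91627682, -0.50825578]), 'torque': array([ 0.01666962, -0.01843096,  0.00785992]), 'grip_width': 0.08816663386942429}
```

View pics/top0.png

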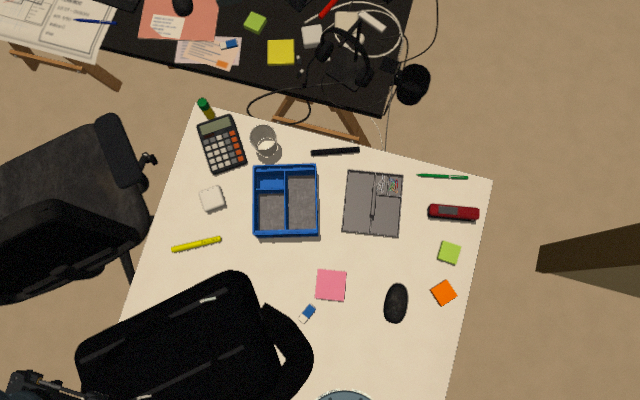

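View pics/side0.png

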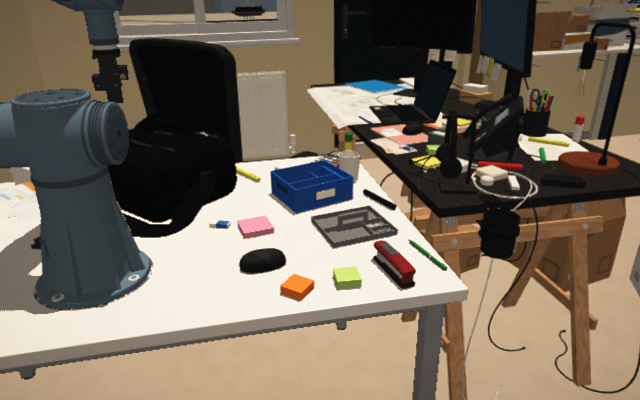

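View pics/wrist0.png

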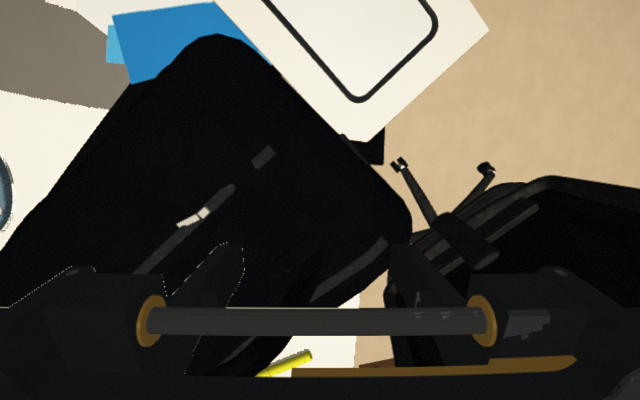

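```bash
cat > h.py <<'E'
import numpy as np, cv2
from workcell import arm
from scipy.spatial.transform import Rotation as R
def q2R(q): q=np.asarray(q); return R.from_quat([q[1],q[2],q[3],q[0]])
def cam(n,s=None):
    m=arm.camera_model(n)
    K=np.array([[m['fx'],0,m['cx']],[0,m['fy'],m['cy']],[0,0,1]])
    D=np.array([m['k1'],0,0,0,0.])
    if n=='wrist':
        T=np.array(m['T_tool_cam']); Rt=q2R(s['orientation']).as_matrix()
        return K,D,Rt@T[:3,:3],np.array(s['position'])+Rt@T[:3,3]
    return K,D,q2R(m['rotation']).as_matrix(),np.array(m['eye'])
def toplane(c,px,z):
    K,D,Rw,e=c
    u=cv2.undistortPoints(np.asarray(px,float).reshape(-1,1,2),K,D).reshape(-1,2)
    d=np.c_[u,np.ones(len(u))]@Rw.T
    return e+d*((z-e[2])/d[:,2])[:,None]
def proj(c,P):
    K,D,Rw,e=c
    p=(np.asarray(P,float).reshape(-1,3)-e)@Rw
    return cv2.projectPoints(p,np.zeros(3),np.zeros(3),K,D)[0].reshape(-1,2)
def grab(n,name=None):
    s=arm.sense(); im=arm.capture(n)[:,:,::-1].copy()
    if name: cv2.imwrite(f'pics/{name}.png',im)
    return im,cam(n,s),s
def blob(im,lo,hi,roi):
    x0,y0,x1,y1=roi
    h=cv2.cvtColor(im,cv2.COLOR_BGR2HSV)
    m=cv2.inRange(h,np.array(lo),np.array(hi)); z=np.zeros_like(m); z[y0:y1,x0:x1]=m[y0:y1,x0:x1]
    cs,_=cv2.findContours(z,cv2.RETR_EXTERNAL,cv2.CHAIN_APPROX_NONE)
    return max(cs,key=cv2.contourArea).reshape(-1,2)
def rect(c,cnt,z):
    P=toplane(c,cnt,z)[:,:2]
    (cx,cy),(w,h),a=cv2.minAreaRect((P*1000).astype(np.float32))
    return np.round([cx,cy,w,h,a],1)
def state():
    s=arm.sense(); A=q2R(s['orientation']).as_matrix()
    print('t',round(s['t'],2),'pos',np.round(np.array(s['position'])*1000,1),'x',np.round(A[:,0],3),'y',np.round(A[:,1],3),'z',np.round(A[:,2],3),'w',round(s['grip_width']*1000,1),'F',np.round(s['contact_force'],1),'q',np.round(s['joint_pos'],2))
    return s,A
E
python3 - <<'E'
from h import *
s,A=state()
im=cv2.imread('pics/top0.png'); c=cam('top')
def show(n,lo,hi,roi,z):
    b=blob(im,lo,hi,roi); print(n,cv2.minAreaRect(b),rect(c,b,z))
show('red',(165,80,50),(180,255,255),(420,195,490,230),.046)
show('lime',(30,100,60),(50,255,255),(430,235,470,270),.020)
show('orange',(5,120,60),(20,255,255),(425,275,465,310),.020)
show('hl',(22,120,60),(35,255,255),(165,230,230,260),.012)
show('box',(100,150,40),(125,255,255),(240,155,330,245),.07)
show('tray',(0,0,40),(179,60,150),(335,160,412,245),.016)
show('pink',(150,60,60),(179,255,255),(310,260,355,310),.016)
show('marker',(0,0,0),(179,255,80),(305,140,365,162),.016)
big=np.hstack([cv2.resize(im[150:250,190:330],None,fx=2.8,fy=2.8,interpolation=cv2.INTER_CUBIC),cv2.resize(im[150:250,335:475],None,fx=2.8,fy=2.8,interpolation=cv2.INTER_CUBIC)])
cv2.imwrite('pics/crop1.png',big)
sd=cv2.imread('pics/side0.png')
cv2.imwrite('pics/crop2.png',cv2.resize(sd[150:310,260:460],None,fx=3.5,fy=3.5,interpolation=cv2.INTER_CUBIC))
E
```

```text
t 0.15 pos [140.3 557.2 238. ] x [ 0.244  0.97  -0.001] y [-0.001 -0.001 -1.   ] z [-0.97   0.244  0.   ] w 88.4 F [ 0.3 -0.2 -0.5] q [ 1.12  0.18  1.61  0.    1.35 -0.21]
red ((468.5, 212.5), (11.0, 19.0), 90.0) [ 5.593e+02 -3.186e+02  2.900e+01  4.900e+01  5.000e-01]
lime ((448.60003662109375, 252.20001220703125), (20.238574981689453, 18.973661422729492), 18.434946060180664) [ 458.3 -269.6   51.3   50.2   71.7]
orange ((443.1922607421875, 292.5384521484375), (20.52390480041504, 20.24655532836914), 56.30992889404297) [ 354.7 -251.8   51.2   52.9   32.9]
hl ((195.58047485351562, 243.8379669189453), (6.06845760345459, 50.67856979370117), 76.60750579833984) [473.7 398.5  16.4 135.5  14. ]
box ((285.0, 200.0), (72.0, 64.0), 90.0) [584.3 157.  187.8 164.1   2.2]
tray ((372.4306945800781, 203.19305419921875), (57.612648010253906, 63.38386535644531), 5.710593223571777) [589.1 -72.1 152.3 172.8  84.4]
pink ((330.3739929199219, 284.6972961425781), (29.050029754638672, 29.468767166137695), 6.009006023406982) [371.8  38.2  75.   75.3  84.7]
marker ((334.935302734375, 151.15879821777344), (6.135720252990723, 48.31879425048828), 85.60128784179688) [732.   28.4  17.6 132.4   5. ]
```

View pics/crop1.png

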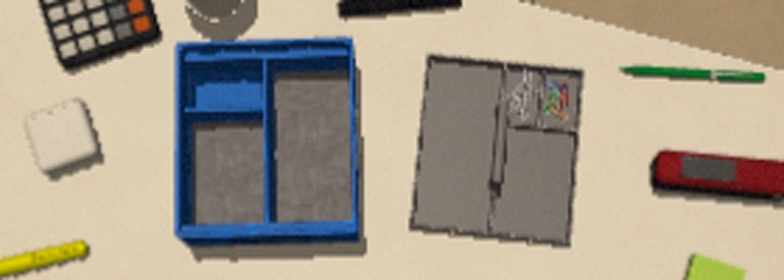

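View pics/crop2.png

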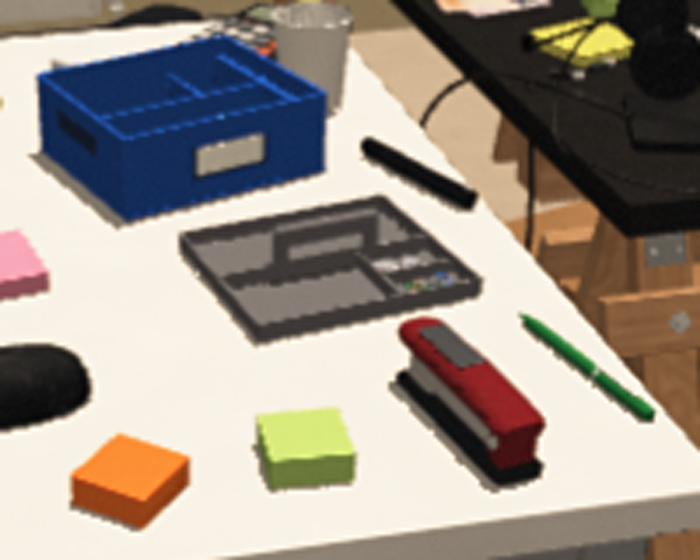

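```bash
python3 - <<'E'
from h import *
im=cv2.imread('pics/top0.png'); c=cam('top')
big=lambda r,f:cv2.resize(im[r[1]:r[3],r[0]:r[2]],None,fx=f,fy=f,interpolation=cv2.INTER_CUBIC)
cv2.imwrite('pics/c_box.png',big((245,155,330,245),7))
cv2.imwrite('pics/c_tray.png',big((335,160,410,245),7))
cv2.imwrite('pics/c_st.png',np.hstack([big((420,195,490,270),6),big((190,180,240,255),6)]))
print('bag z.15',toplane(c,[(195,283),(235,270),(270,310)],.15).round(3)[:,:2].tolist(), 'z0.2',toplane(c,[(195,283),(235,270)],.2).round(3)[:,:2].tolist())
print(proj(c,[[.47,.4,0],[.59,.35,0]]))
E
```

```text
bag z.15 [[0.369, 0.352], [0.4, 0.26], [0.311, 0.176]] z0.2 [[0.368, 0.338], [0.398, 0.25]]
[[196.19767584 245.642911  ]
 [216.98997325 202.11648315]]
```

View pics/c_box.png

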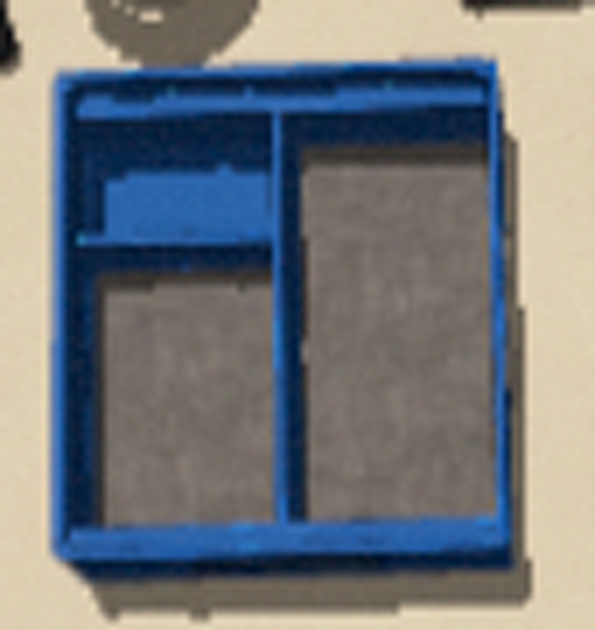

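View pics/c_tray.png

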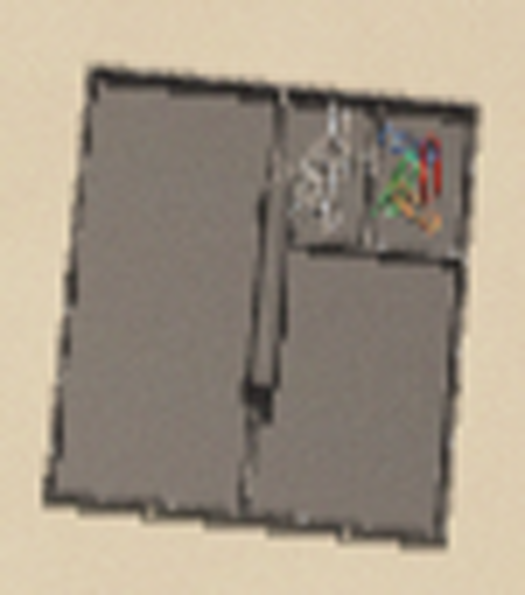

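View pics/c_st.png

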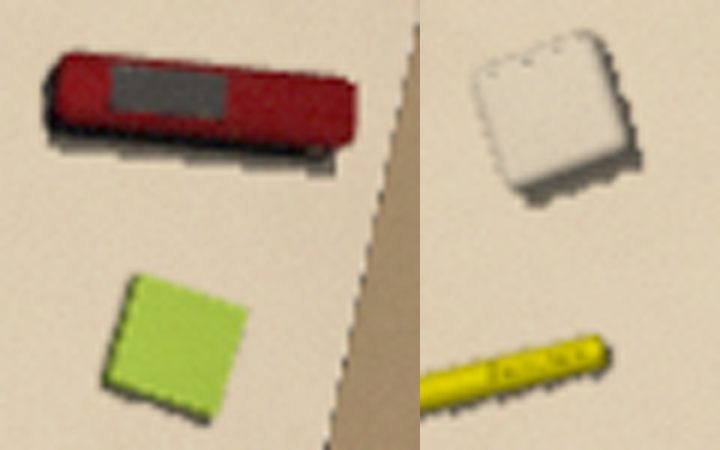

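```bash
cat > quad.py <<'E'
from h import *
def quad(c,pts,f,off,z,name=''):
    p=(np.array(pts)+.5)/f-.5+np.array(off)
    P=toplane(c,p,z)[:,:2]*1000
    # order TL,TR,BR,BL
    ex=(P[0]+P[1]-P[2]-P[3]); ey=(P[0]+P[3]-P[1]-P[2])
    print(name,'ctr',P.mean(0).round(1),'yaw x',np.degrees(np.arctan2(ex[1],ex[0])).round(2),'yaw y',(np.degrees(np.arctan2(ey[1],ey[0]))-90).round(2),'sizes',round(np.linalg.norm(ex)/2,1),round(np.linalg.norm(ey)/2,1))
E
python3 - <<'E'
from quad import *
c=cam('top')
quad(c,[(60,72),(495,60),(509,548),(57,553)],7,(245,155),.070,'box')
quad(c,[(90,68),(478,105),(446,545),(45,505)],7,(335,160),.016,'tray')
quad(c,[(60,52),(357,75),(352,150),(57,132)],6,(420,195),.045,'stap')
quad(c,[(52,75),(178,30),(212,150),(95,190)],6,(190,180),.024,'chg')
E
```

```text
box ctr [588.3 157.7] yaw x 2.22 yaw y 1.62 sizes 181.6 163.0
tray ctr [588.6 -72.5] yaw x -5.48 yaw y -5.19 sizes 171.6 151.0
stap ctr [ 561.5 -281.3] yaw x -5.41 yaw y -3.53 sizes 34.2 128.3
chg ctr [596.2 358.2] yaw x 21.06 yaw y 20.25 sizes 57.5 57.5
```

```bash
python3 - <<'E'
from h import *
c=cam('side')
for P in [(.35,.3),(.3,.25),(.2,.3),(.2,.4),(.1,.5)]:
    print(P,[proj(c,[[*P,z]]).round(0).tolist()[0] for z in (0,.1,.2,.3)])
E
```

```text
(0.35, 0.3) [[217.0, 195.0], [214.0, 163.0], [210.0, 129.0], [206.0, 93.0]]
(0.3, 0.25) [[205.0, 204.0], [201.0, 171.0], [197.0, 136.0], [192.0, 98.0]]
(0.2, 0.3) [[166.0, 205.0], [160.0, 172.0], [154.0, 137.0], [148.0, 99.0]]
(0.2, 0.4) [[159.0, 193.0], [154.0, 161.0], [148.0, 128.0], [142.0, 92.0]]
(0.1, 0.5) [[120.0, 188.0], [114.0, 157.0], [107.0, 124.0], [100.0, 90.0]]
```

```bash
python3 -m crank '[{"ty":-45,"tz":-40},{"ty":-30,"tz":-50},{"tz":-50},{"tz":-50},{"tz":-50},{"tz":-50},{"tz":-50},{"tz":-50}]' 30
```

```text
invalid input
```

```bash
python3 -m crank '[{"grip":0,"tx":0,"ty":-30,"tz":-40,"roll":0},{"grip":0,"tx":0,"ty":-30,"tz":-40,"roll":0},{"grip":0,"tx":0,"ty":0,"tz":-50,"roll":0},{"grip":0,"tx":0,"ty":0,"tz":-50,"roll":0},{"grip":0,"tx":0,"ty":0,"tz":-50,"roll":0},{"grip":0,"tx":0,"ty":0,"tz":-50,"roll":0},{"grip":0,"tx":0,"ty":0,"tz":-50,"roll":0},{"grip":0,"tx":0,"ty":0,"tz":-50,"roll":0}]' 30
```

```text
t: 0.95
position: [0.5071, 0.4658, 0.2972]
orientation: [-0.555, 0.555, 0.436, -0.44]
contact_force: [-0.0, 0.9, 0.4]
grip_width: 0.0882
```

```bash
cat > plan.py <<'E'
import sys
from h import *
# usage: plan.py x y z yawdeg(mod 180) [maxrows]
s,A=state()
p=np.array(s['position'])*1000
T=np.array([float(v) for v in sys.argv[1:4]]); d=T-p
yaw=np.degrees(np.arctan2(A[1,0],A[0,0])); dy=(float(sys.argv[4])-yaw+90)%180-90
if len(sys.argv)>5: dy+=float(sys.argv[5])
n=int(max(np.ceil(np.linalg.norm(d)/49),np.ceil(abs(dy)/8.5),1))
print('dist',d.round(1),'dyaw',round(dy,2),'rows',n,'tooly',A[:,1].round(4))
for k in range(n):
    a=np.radians(yaw+dy*k/n); X=np.array([np.cos(a),np.sin(a)]); Z=np.array([-np.sin(a),np.cos(a)])
    st=d/n
    print(f"tx {st[:2]@X:.0f} ty {-st[2]:.0f} tz {st[:2]@Z:.0f} roll {-np.radians(dy/n):.3f}")
E
python3 plan.py 561 -281 200 -4
```

```text
t 0.95 pos [507.1 465.8 297.2] x [ 0.232  0.973 -0.005] y [-0.004 -0.004 -1.   ] z [-0.973  0.232  0.003] w 88.2 F [-0.   0.9  0.4] q [ 0.57  0.4   1.22 -0.    1.53 -0.76]
dist [  53.9 -746.8  -97.2] dyaw -80.56 rows 16 tooly [-0.0039 -0.0037 -1.    ]
tx -45 ty 6 tz -14 roll 0.088
tx -43 ty 6 tz -18 roll 0.088
tx -41 ty 6 tz -22 roll 0.088
tx -39 ty 6 tz -25 roll 0.088
tx -37 ty 6 tz -29 roll 0.088
tx -34 ty 6 tz -32 roll 0.088
tx -31 ty 6 tz -35 roll 0.088
tx -28 ty 6 tz -37 roll 0.088
tx -25 ty 6 tz -40 roll 0.088
tx -21 ty 6 tz -42 roll 0.088
tx -18 ty 6 tz -43 roll 0.088
tx -14 ty 6 tz -45 roll 0.088
tx -10 ty 6 tz -46 roll 0.088
tx -6 ty 6 tz -46 roll 0.088
tx -2 ty 6 tz -47 roll 0.088
tx 3 ty 6 tz -47 roll 0.088
```

```bash
python3 -m crank '[{"grip":0,"tx":-45,"ty":6,"tz":-14,"roll":0.088},{"grip":0,"tx":-43,"ty":6,"tz":-18,"roll":0.088},{"grip":0,"tx":-41,"ty":6,"tz":-22,"roll":0.088},{"grip":0,"tx":-39,"ty":6,"tz":-25,"roll":0.088},{"grip":0,"tx":-37,"ty":6,"tz":-29,"roll":0.088},{"grip":0,"tx":-34,"ty":6,"tz":-32,"roll":0.088},{"grip":0,"tx":-31,"ty":6,"tz":-35,"roll":0.088},{"grip":0,"tx":-28,"ty":6,"tz":-37,"roll":0.088}]'
python3 -m crank '[{"grip":0,"tx":-25,"ty":6,"tz":-40,"roll":0.088},{"grip":0,"tx":-21,"ty":6,"tz":-42,"roll":0.088},{"grip":0,"tx":-18,"ty":6,"tz":-43,"roll":0.088},{"grip":0,"tx":-14,"ty":6,"tz":-45,"roll":0.088},{"grip":0,"tx":-10,"ty":6,"tz":-46,"roll":0.088},{"grip":0,"tx":-6,"ty":6,"tz":-46,"roll":0.088},{"grip":0,"tx":-2,"ty":6,"tz":-47,"roll":0.088},{"grip":0,"tx":3,"ty":6,"tz":-47,"roll":0.088}]'
python3 - <<'E'
from h import *
im,c,s=grab('wrist','w1'); state()
print(proj(c,[[.561,-.281,.046],[.458,-.27,.02]]))
E
```

```text
t: 1.75
position: [0.5357, 0.0801, 0.2389]
orientation: [-0.674, 0.676, 0.205, -0.216]
contact_force: [1.4, -0.3, -0.1]
grip_width: 0.0879
t: 2.55
position: [0.542, -0.3106, 0.1904]
orientation: [-0.703, 0.708, -0.051, 0.041]
contact_force: [0.9, -0.3, 0.7]
grip_width: 0.0881
t 2.6 pos [ 540.8 -317.9  189.2] x [ 0.99  -0.139 -0.014] y [-0.016 -0.01  -1.   ] z [ 0.139  0.99  -0.012] w 88.1 F [-3.5 -3.2 -0.2] q [-0.71  0.35  1.51 -0.02  1.29 -0.57]
[[332.08310195 159.52357949]
 [241.16026049 157.34088935]]
```

View pics/w1.png

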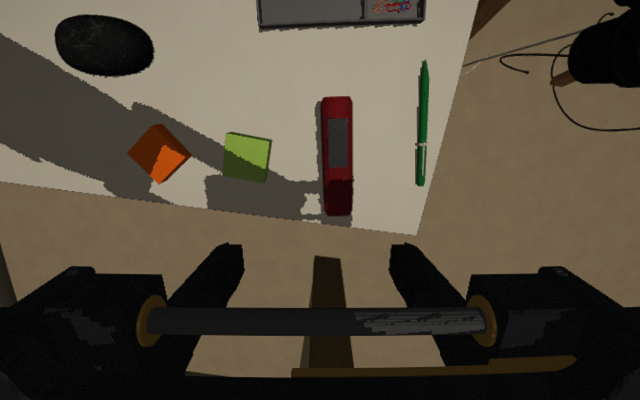

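```bash
python3 -m crank '[{"grip":0,"tx":0,"ty":0,"tz":0,"roll":0},{"grip":0,"tx":14,"ty":20,"tz":17,"roll":-0.06},{"grip":0,"tx":0,"ty":30,"tz":17,"roll":0},{"grip":0,"tx":0,"ty":0,"tz":0,"roll":0},{"grip":0,"tx":0,"ty":0,"tz":0,"roll":0},{"grip":0,"tx":0,"ty":0,"tz":0,"roll":0},{"grip":0,"tx":0,"ty":0,"tz":0,"roll":0},{"grip":0,"tx":0,"ty":0,"tz":0,"roll":0}]'
python3 - <<'E'
from h import *
im,c,s=grab('wrist','w2'); state()
print(proj(c,[[.561,-.281,.046]]))
cv2.imwrite('pics/w2c.png',cv2.resize(im[0:260,200:480],None,fx=2.3,fy=2.3,interpolation=cv2.INTER_CUBIC))
E
```

```text
t: 3.4
position: [0.5585, -0.288, 0.141]
orientation: [-0.702, 0.711, -0.032, 0.023]
contact_force: [-0.4, -0.7, 0.9]
grip_width: 0.088
t 3.45 pos [ 558.6 -288.2  141.2] x [ 0.997 -0.078 -0.012] y [-0.013 -0.013 -1.   ] z [ 0.077  0.997 -0.014] w 88.0 F [-0.1 -1.3  0.4] q [-0.66  0.4   1.54 -0.02  1.21 -0.57]
[[319.32820069 195.7386942 ]]
```

View pics/w2c.png

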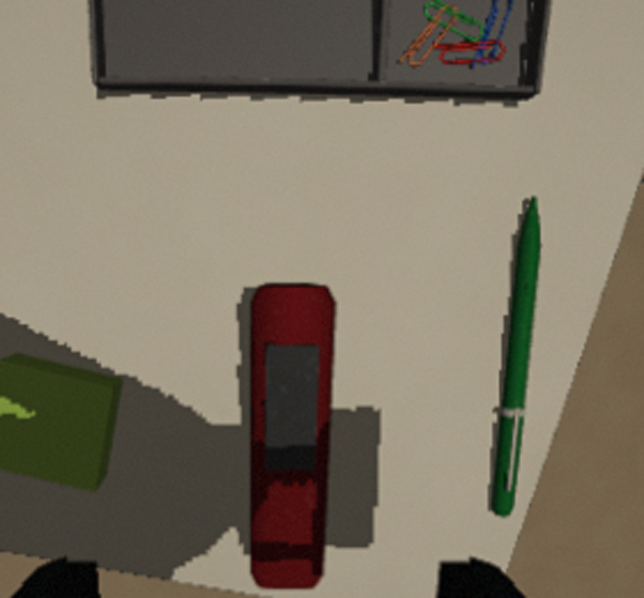

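```bash
python3 - <<'E'
from quad import *
s=arm.sense(); c=cam('wrist',s)
# order such that TL,TR = far in +x : image right = tool x=world +x ; up = +y... order: (+x,+y),(+x,-y),(-x,-y),(-x,+y)
quad(c,[(335,290),(324,585),(251,585),(251,290)],2.3,(200,0),.044,'st')
E
python3 plan.py 561 -281 140 -4
```

```text
st ctr [ 567.1 -281.8] yaw x -4.18 yaw y -4.75 sizes 31.3 123.5
t 3.45 pos [ 558.6 -288.2  141.2] x [ 0.997 -0.078 -0.012] y [-0.013 -0.013 -1.   ] z [ 0.077  0.997 -0.014] w 88.0 F [-0.1 -1.3  0.4] q [-0.66  0.4   1.54 -0.02  1.21 -0.57]
dist [ 2.4  7.2 -1.2] dyaw 0.45 rows 1 tooly [-0.0131 -0.0128 -0.9998]
tx 2 ty 1 tz 7 roll -0.008
```

```bash
python3 -m crank '[{"grip":0,"tx":7,"ty":25,"tz":7,"roll":0},{"grip":0,"tx":1,"ty":30,"tz":0,"roll":0},{"grip":0,"tx":0,"ty":30,"tz":0,"roll":0},{"grip":0,"tx":0,"ty":20,"tz":0,"roll":0},{"grip":0,"tx":0,"ty":8,"tz":0,"roll":0},{"grip":0,"tx":0,"ty":0,"tz":0,"roll":0},{"grip":0,"tx":0,"ty":0,"tz":0,"roll":0},{"grip":0,"tx":0,"ty":0,"tz":0,"roll":0}]'
python3 plan.py 566 -281 22 -4.5
```

```text
t: 4.25
position: [0.5708, -0.2889, 0.033]
orientation: [-0.699, 0.714, -0.028, 0.028]
contact_force: [-0.5, -0.4, 0.8]
grip_width: 0.0881
t 4.25 pos [ 570.8 -288.9   33. ] x [ 0.997 -0.08   0.   ] y [-0.001 -0.022 -1.   ] z [ 0.08   0.997 -0.022] w 88.1 F [-0.5 -0.4  0.8] q [-0.64  0.56  1.56 -0.02  1.01 -0.55]
dist [ -4.8   7.9 -11. ] dyaw 0.08 rows 1 tooly [-0.0015 -0.0218 -0.9998]
tx -5 ty 11 tz 8 roll -0.001
```

```bash
python3 -m crank '[{"grip":0,"tx":-4,"ty":6,"tz":6,"roll":0},{"grip":0,"tx":0,"ty":6,"tz":3,"roll":0},{"grip":200,"tx":0,"ty":0,"tz":0,"roll":0},{"grip":200,"tx":0,"ty":0,"tz":0,"roll":0},{"grip":200,"tx":0,"ty":0,"tz":0,"roll":0},{"grip":200,"tx":0,"ty":0,"tz":0,"roll":0},{"grip":200,"tx":0,"ty":0,"tz":0,"roll":0},{"grip":200,"tx":0,"ty":0,"tz":0,"roll":0}]' 35
python3 plan.py 566 -281 22 -4.5
```

```text
t: 5.05
position: [0.5691, -0.2803, 0.0232]
orientation: [-0.698, 0.715, -0.027, 0.03]
contact_force: [-0.1, 0.4, 0.1]
grip_width: 0.0422
t 5.05 pos [ 569.1 -280.3   23.2] x [ 0.997 -0.08   0.005] y [ 0.003 -0.025 -1.   ] z [ 0.08   0.997 -0.025] w 42.2 F [-0.1  0.4  0.1] q [-0.64  0.56  1.58 -0.02  0.98 -0.54]
dist [-3.1 -0.7 -1.2] dyaw 0.06 rows 1 tooly [ 0.003  -0.0251 -0.9997]
tx -3 ty 1 tz -1 roll -0.001
```

```bash
python3 -m crank '[{"grip":200,"tx":0,"ty":0,"tz":0,"roll":0},{"grip":200,"tx":0,"ty":0,"tz":0,"roll":0},{"grip":200,"tx":0,"ty":0,"tz":0,"roll":0},{"grip":200,"tx":0,"ty":0,"tz":0,"roll":0},{"grip":200,"tx":0,"ty":-10,"tz":0,"roll":0},{"grip":200,"tx":0,"ty":-20,"tz":0,"roll":0},{"grip":200,"tx":0,"ty":-40,"tz":0,"roll":0},{"grip":200,"tx":0,"ty":-40,"tz":0,"roll":0}]'
python3 plan.py 588 117 180 92
```

```text
t: 5.85
position: [0.564, -0.2743, 0.1294]
orientation: [-0.701, 0.712, -0.032, 0.025]
contact_force: [0.7, -0.8, -1.0]
grip_width: 0.031
t 5.85 pos [ 564.  -274.3  129.4] x [ 0.997 -0.08  -0.009] y [-0.01  -0.015 -1.   ] z [ 0.08   0.997 -0.016] w 31.0 F [ 0.7 -0.8 -1. ] q [-0.63  0.41  1.55 -0.02  1.18 -0.54]
dist [ 24.  391.3  50.6] dyaw -83.41 rows 10 tooly [-0.0102 -0.0153 -0.9998]
tx -1 ty -5 tz 39 roll 0.146
tx -6 ty -5 tz 39 roll 0.146
tx -12 ty -5 tz 37 roll 0.146
tx -17 ty -5 tz 35 roll 0.146
tx -22 ty -5 tz 32 roll 0.146
tx -27 ty -5 tz 29 roll 0.146
tx -31 ty -5 tz 25 roll 0.146
tx -34 ty -5 tz 20 roll 0.146
tx -36 ty -5 tz 15 roll 0.146
tx -38 ty -5 tz 9 roll 0.146
```

```bash
python3 -m crank '[{"grip":200,"tx":-1,"ty":-5,"tz":39,"roll":0.146},{"grip":200,"tx":-6,"ty":-5,"tz":39,"roll":0.146},{"grip":200,"tx":-12,"ty":-5,"tz":37,"roll":0.146},{"grip":200,"tx":-17,"ty":-5,"tz":35,"roll":0.146},{"grip":200,"tx":-22,"ty":-5,"tz":32,"roll":0.146},{"grip":200,"tx":-27,"ty":-5,"tz":29,"roll":0.146},{"grip":200,"tx":-31,"ty":-5,"tz":25,"roll":0.146},{"grip":200,"tx":-34,"ty":-5,"tz":20,"roll":0.146}]'
python3 plan.py 589.4 117.5 160 92
```

```text
t: 6.65
position: [0.5913, 0.042, 0.1772]
orientation: [-0.561, 0.573, -0.415, 0.429]
contact_force: [0.1, -0.1, -1.7]
grip_width: 0.0312
t 6.65 pos [591.3  42.  177.2] x [ 0.287 -0.958  0.026] y [ 0.006 -0.025 -1.   ] z [ 0.958  0.287 -0.002] w 31.2 F [ 0.1 -0.1 -1.7] q [-0.12  0.28  1.62 -0.03  1.24  1.17]
dist [ -1.9  75.5 -17.2] dyaw -14.68 rows 2 tooly [ 0.0057 -0.0252 -0.9997]
tx -36 ty 9 tz 10 roll 0.128
tx -37 ty 9 tz 5 roll 0.128
```

```bash
python3 -m crank '[{"grip":200,"tx":-18,"ty":0,"tz":8,"roll":0.128},{"grip":200,"tx":-27,"ty":0,"tz":5,"roll":0.108},{"grip":200,"tx":-15,"ty":0,"tz":2,"roll":0},{"grip":200,"tx":0,"ty":0,"tz":0,"roll":0},{"grip":200,"tx":0,"ty":0,"tz":0,"roll":0},{"grip":200,"tx":0,"ty":0,"tz":0,"roll":0},{"grip":200,"tx":0,"ty":0,"tz":0,"roll":0},{"grip":200,"tx":0,"ty":0,"tz":0,"roll":0}]'
python3 - <<'E'
from h import *
im,c,s=grab('wrist','w3'); state()
im,c,s=grab('top','t3')
cv2.imwrite('pics/t3c.png',cv2.resize(im[140:250,230:350],None,fx=5,fy=5,interpolation=cv2.INTER_CUBIC))
E
python3 plan.py 589.4 117.5 160 92
```

```text
t: 7.45
position: [0.5952, 0.11, 0.1798]
orientation: [-0.507, 0.516, -0.48, 0.496]
contact_force: [-0.2, 0.4, -1.8]
grip_width: 0.0314
t 7.5 pos [595.3 110.  179.8] x [ 0.047 -0.999  0.025] y [ 0.009 -0.025 -1.   ] z [0.999 0.047 0.008] w 31.4 F [-0.2 -0.1 -0.7] q [-0.    0.3   1.59 -0.03  1.25  1.53]
t 7.55 pos [595.3 110.2 179.7] x [ 0.047 -0.999  0.025] y [ 0.009 -0.025 -1.   ] z [0.999 0.047 0.008] w 31.5 F [ 0.7 -0.3 -1.8] q [ 0.    0.3   1.59 -0.03  1.25  1.53]
dist [ -5.9   7.3 -19.7] dyaw -0.69 rows 1 tooly [ 0.009  -0.0249 -0.9996]
tx -8 ty 20 tz -6 roll 0.012
```

View pics/w3.png

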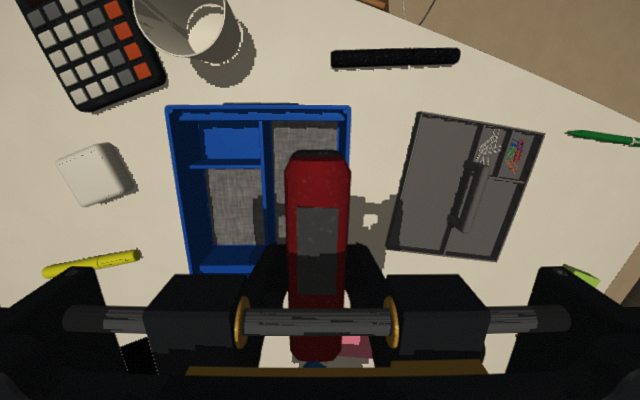

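View pics/t3c.png

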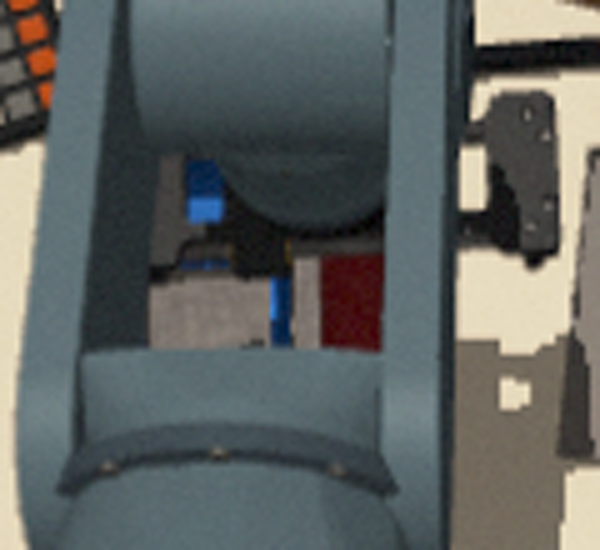

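```bash
python3 - <<'E'
from h import *
s=arm.sense(); c=cam('wrist',s)
P=toplane(c,[(166.5,107),(350,107),(190,274),(346,165)],.07)[:,:2]*1000; print(P.round(1))
v=P[0]-P[1]; print(np.linalg.norm(v), np.degrees(np.arctan2(v[1],v[0]))-90)
from math import *
for yaw in (2,):
  a=radians(yaw); Rm=np.array([[cos(a),-sin(a)],[sin(a),cos(a)]])
  cor=[np.array([588.3,157.7])+Rm@np.array(q) for q in ((92,83),(92,-83),(-92,83))]
  print(np.round(cor,1)); print(proj(c,[[*(k/1000),.07] for k in cor]).round(1))
E
```

```text
[[677.1 241.9]
 [684.   80.8]
 [508.5 237.1]
 [632.2  80.2]]
161.32393888722657 2.4247413235282522
[[677.3 243.9]
 [683.1  78. ]
 [493.5 237.4]]
[[164.3 106.7]
 [353.1 108.1]
 [191.2 286. ]]
```

```bash
python3 -m crank '[{"grip":200,"tx":-6,"ty":20,"tz":-4,"roll":0.01},{"grip":200,"tx":-5,"ty":30,"tz":-2,"roll":0},{"grip":200,"tx":0,"ty":30,"tz":0,"roll":0},{"grip":200,"tx":0,"ty":5,"tz":0,"roll":0},{"grip":200,"tx":0,"ty":0,"tz":0,"roll":0},{"grip":200,"tx":0,"ty":0,"tz":0,"roll":0},{"grip":200,"tx":0,"ty":0,"tz":0,"roll":0},{"grip":200,"tx":0,"ty":0,"tz":0,"roll":0}]'
python3 plan.py 590 117.5 30 92.2
python3 - <<'E'
from h import *
im,c,s=grab('wrist','w4'); im,c,s=grab('side','s4')
cv2.imwrite('pics/s4c.png',cv2.resize(im[120:230,230:390],None,fx=4,fy=4,interpolation=cv2.INTER_CUBIC))
E
```

```text
t: 8.35
position: [0.5939, 0.1169, 0.098]
orientation: [-0.506, 0.51, -0.481, 0.502]
contact_force: [-0.3, -0.8, -2.0]
grip_width: 0.0314
t 8.35 pos [593.9 116.9  98. ] x [ 0.033 -0.999  0.026] y [ 0.018 -0.025 -1.   ] z [0.999 0.034 0.017] w 31.4 F [-0.3 -0.8 -2. ] q [ 0.01  0.4   1.64 -0.03  1.09  1.56]
dist [ -3.9   0.6 -68. ] dyaw 0.29 rows 2 tooly [ 0.0181 -0.025  -0.9995]
tx -0 ty 34 tz -2 roll -0.003
tx -0 ty 34 tz -2 roll -0.003
```

View pics/w4.png

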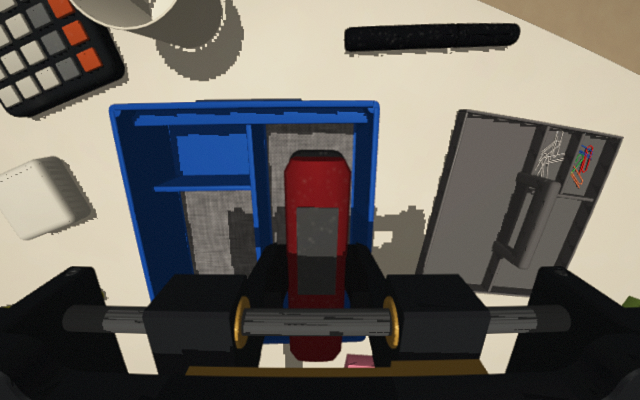

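View pics/s4c.png

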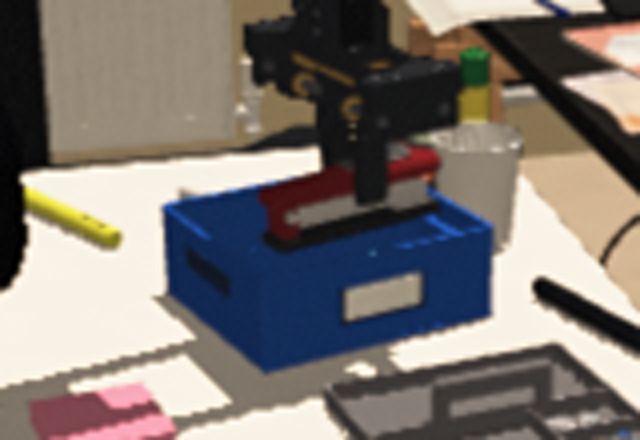

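```bash
python3 -m crank '[{"grip":200,"tx":-1,"ty":18,"tz":-3,"roll":0},{"grip":200,"tx":-1,"ty":20,"tz":-3,"roll":0},{"grip":200,"tx":0,"ty":14,"tz":0,"roll":0},{"grip":200,"tx":0,"ty":4,"tz":0,"roll":0},{"grip":200,"tx":0,"ty":2,"tz":0,"roll":0},{"grip":200,"tx":0,"ty":0,"tz":0,"roll":0},{"grip":200,"tx":0,"ty":0,"tz":0,"roll":0},{"grip":200,"tx":0,"ty":0,"tz":0,"roll":0}]'
python3 plan.py 590 117.5 28 92.2
```

```text
t: 9.25
position: [0.5934, 0.1173, 0.0433]
orientation: [0.509, -0.508, 0.478, -0.505]
contact_force: [-0.2, -0.0, -1.1]
grip_width: 0.0311
t 9.25 pos [593.4 117.3  43.3] x [ 0.033 -0.999  0.026] y [ 0.028 -0.025 -0.999] z [0.999 0.034 0.027] w 31.1 F [-0.2 -0.  -1.1] q [ 0.01  0.47  1.67 -0.03  0.97  1.57]
dist [ -3.4   0.2 -15.3] dyaw 0.3 rows 1 tooly [ 0.0277 -0.0249 -0.9993]
tx -0 ty 15 tz -3 roll -0.005
```

```bash
python3 -m crank '[{"grip":200,"tx":0,"ty":5,"tz":-3,"roll":0},{"grip":200,"tx":0,"ty":4,"tz":-1,"roll":0},{"grip":200,"tx":0,"ty":2,"tz":0,"roll":0},{"grip":200,"tx":0,"ty":2,"tz":0,"roll":0},{"grip":200,"tx":0,"ty":1,"tz":0,"roll":0},{"grip":200,"tx":0,"ty":1,"tz":0,"roll":0},{"grip":200,"tx":0,"ty":0,"tz":0,"roll":0},{"grip":200,"tx":0,"ty":0,"tz":0,"roll":0}]'
python3 plan.py 590 117.5 28 92.2
```

```text
t: 10.05
position: [0.5911, 0.1169, 0.0289]
orientation: [0.51, -0.507, 0.478, -0.505]
contact_force: [-0.3, -0.8, 1.2]
grip_width: 0.0316
t 10.05 pos [591.1 116.9  28.9] x [ 0.033 -0.999  0.026] y [ 0.031 -0.025 -0.999] z [0.999 0.034 0.03 ] w 31.6 F [-0.3 -0.8  1.2] q [ 0.01  0.49  1.68 -0.03  0.94  1.57]
dist [-1.1  0.6 -0.9] dyaw 0.3 rows 1 tooly [ 0.0309 -0.0247 -0.9992]
tx -1 ty 1 tz -1 roll -0.005
```

```bash
python3 -m crank '[{"grip":200,"tx":0,"ty":1,"tz":0,"roll":0},{"grip":142,"tx":0,"ty":0,"tz":0,"roll":0},{"grip":142,"tx":0,"ty":0,"tz":0,"roll":0},{"grip":142,"tx":0,"ty":0,"tz":0,"roll":0},{"grip":142,"tx":0,"ty":-5,"tz":0,"roll":0},{"grip":142,"tx":0,"ty":-15,"tz":0,"roll":0},{"grip":142,"tx":0,"ty":-25,"tz":0,"roll":0},{"grip":142,"tx":0,"ty":-25,"tz":0,"roll":0}]'
python3 plan.py 596 358 180 21
```

```text
t: 10.85
position: [0.5864, 0.1184, 0.0983]
orientation: [-0.508, 0.509, -0.479, 0.504]
contact_force: [0.3, 0.2, 1.0]
grip_width: 0.0386
t 10.85 pos [586.4 118.4  98.3] x [ 0.033 -0.999  0.026] y [ 0.024 -0.025 -0.999] z [0.999 0.034 0.023] w 38.6 F [0.3 0.2 1. ] q [ 0.01  0.38  1.67 -0.03  1.07  1.57]
dist [  9.6 239.6  81.7] dyaw -70.9 rows 9 tooly [ 0.0243 -0.025  -0.9994]
tx -27 ty -9 tz 2 roll 0.137
tx -27 ty -9 tz -2 roll 0.137
tx -26 ty -9 tz -5 roll 0.137
tx -25 ty -9 tz -9 roll 0.137
tx -24 ty -9 tz -12 roll 0.137
tx -22 ty -9 tz -15 roll 0.137
tx -19 ty -9 tz -18 roll 0.137
tx -17 ty -9 tz -21 roll 0.137
tx -14 ty -9 tz -23 roll 0.137
```

```bash
python3 plan.py 596 358 170 -69
```

```text
t 10.85 pos [586.4 118.4  98.3] x [ 0.033 -0.999  0.026] y [ 0.024 -0.025 -0.999] z [0.999 0.034 0.023] w 38.6 F [0.3 0.2 1. ] q [ 0.01  0.38  1.67 -0.03  1.07  1.57]
dist [  9.6 239.6  71.7] dyaw 19.1 rows 6 tooly [ 0.0243 -0.025  -0.9994]
tx -40 ty -12 tz 3 roll -0.056
tx -40 ty -12 tz 5 roll -0.056
tx -39 ty -12 tz 7 roll -0.056
tx -39 ty -12 tz 9 roll -0.056
tx -38 ty -12 tz 12 roll -0.056
tx -38 ty -12 tz 14 roll -0.056
```

```bash
python3 -m crank '[{"grip":0,"tx":0,"ty":-25,"tz":0,"roll":0},{"grip":0,"tx":-40,"ty":-17,"tz":4,"roll":-0.056},{"grip":0,"tx":-40,"ty":-10,"tz":6,"roll":-0.056},{"grip":0,"tx":-39,"ty":-10,"tz":7,"roll":-0.056},{"grip":0,"tx":-39,"ty":-5,"tz":9,"roll":-0.056},{"grip":0,"tx":-38,"ty":0,"tz":12,"roll":-0.056},{"grip":0,"tx":-33,"ty":0,"tz":12,"roll":-0.056},{"grip":0,"tx":0,"ty":0,"tz":0,"roll":0}]'
python3 -c "
from h import *
im,c,s=grab('wrist','w5'); im,c,s=grab('top','t5')
cv2.imwrite('pics/t5c.png',cv2.resize(im[140:250,180:350],None,fx=4,fy=4,interpolation=cv2.INTER_CUBIC))"
python3 plan.py 596 358 140 -69
```

```text
t: 11.65
position: [0.5997, 0.3639, 0.1821]
orientation: [0.588, -0.582, 0.38, -0.414]
contact_force: [-0.5, -0.2, 0.1]
grip_width: 0.0881
t 11.75 pos [600.3 360.2 181.6] x [ 0.365 -0.93   0.037] y [ 0.045 -0.022 -0.999] z [0.93  0.366 0.034] w 88.0 F [ 0.6 -0.3  0.2] q [ 0.39  0.48  1.33 -0.04  1.29  1.59]
dist [ -4.3  -2.2 -41.6] dyaw -0.42 rows 1 tooly [ 0.045  -0.0219 -0.9987]
tx 1 ty 42 tz -5 roll 0.007
```

View pics/w5.png

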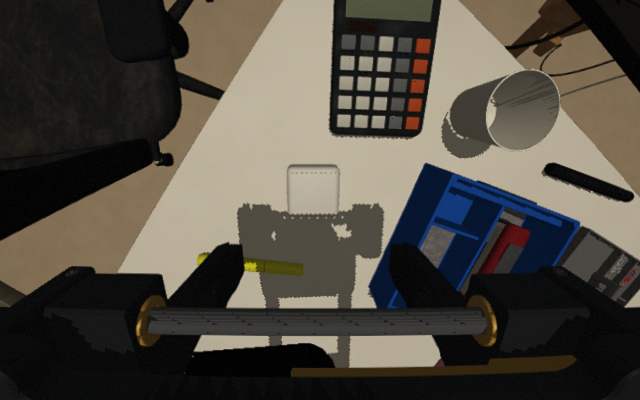

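View pics/t5c.png

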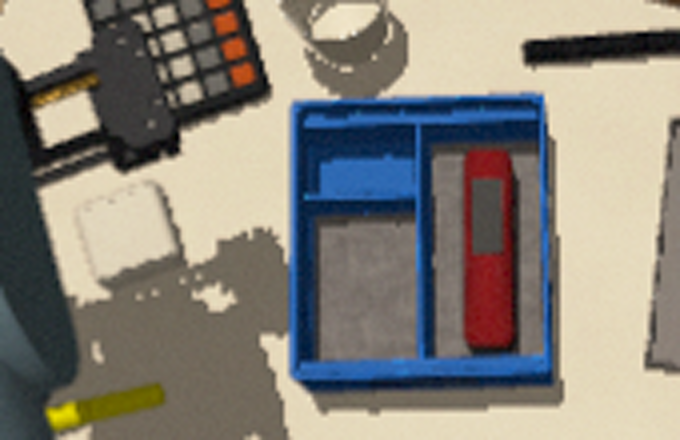

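```bash
python3 - <<'E'
from quad import *
s=arm.sense(); c=cam('wrist',s)
quad(c,[(289,166),(339,166),(341,213),(288,213)],1,(0,0),.026,'chg')
E
```

```text
chg ctr [603.9 356.7] yaw x 21.97 yaw y 20.9 sizes 55.0 58.5
```

```bash
python3 - <<'E'
t=open('plan.py').read()
i=t.index('for k in range(n)')
t=t[:i]+'''for k in range(n):
    B=A@R.from_euler('y',-np.radians(dy)*k/n).as_matrix()
    v=B.T@(d/n)
    print(f"tx {v[0]:.1f} ty {v[1]:.1f} tz {v[2]:.1f} roll {-np.radians(dy/n):.3f}")
'''
open('plan.py','w').write(t)
E
python3 plan.py 601 357.5 7 -69
```

```text
t 11.75 pos [600.3 360.2 181.6] x [ 0.365 -0.93   0.037] y [ 0.045 -0.022 -0.999] z [0.93  0.366 0.034] w 88.0 F [ 0.6 -0.3  0.2] q [ 0.39  0.48  1.33 -0.04  1.29  1.59]
dist [   0.7   -2.7 -174.6] dyaw -0.42 rows 4 tooly [ 0.045  -0.0219 -0.9987]
tx -0.9 ty 43.6 tz -1.6 roll 0.002
tx -0.9 ty 43.6 tz -1.6 roll 0.002
tx -0.9 ty 43.6 tz -1.6 roll 0.002
tx -0.9 ty 43.6 tz -1.6 roll 0.002
```

Try a slower, even descent to see its effect on the tilt.

```bash
python3 -m crank '[{"grip":0,"tx":-1,"ty":18,"tz":-1,"roll":0},{"grip":0,"tx":-1,"ty":18,"tz":-1,"roll":0},{"grip":0,"tx":-1,"ty":18,"tz":-1,"roll":0},{"grip":0,"tx":-1,"ty":18,"tz":-1,"roll":0},{"grip":0,"tx":0,"ty":18,"tz":-1,"roll":0},{"grip":0,"tx":0,"ty":18,"tz":-1,"roll":0},{"grip":0,"tx":0,"ty":10,"tz":-1,"roll":0},{"grip":0,"tx":0,"ty":0,"tz":0,"roll":0}]'
python3 plan.py 601 357.5 7 -69
```

```text
t: 12.55
position: [0.601, 0.3447, 0.0651]
orientation: [0.583, -0.578, 0.385, -0.422]
contact_force: [0.7, 0.3, -0.0]
grip_width: 0.0885
t 12.55 pos [601.  344.7  65.1] x [ 0.347 -0.937  0.04 ] y [ 0.047 -0.025 -0.999] z [0.937 0.349 0.036] w 88.5 F [ 0.7  0.3 -0. ] q [ 0.37  0.6   1.42 -0.05  1.09  1.6 ]
dist [ -0.   12.8 -58.1] dyaw 0.66 rows 2 tooly [ 0.0474 -0.0254 -0.9986]
tx -7.2 ty 28.9 tz 1.2 roll -0.006
tx -7.2 ty 28.9 tz 1.2 roll -0.006
```

```bash
python3 -m crank '[{"grip":0,"tx":-7,"ty":0,"tz":0,"roll":-0.006},{"grip":0,"tx":-6,"ty":0,"tz":0,"roll":-0.006},{"grip":0,"tx":0,"ty":0,"tz":0,"roll":0},{"grip":0,"tx":0,"ty":12,"tz":0,"roll":0},{"grip":0,"tx":0,"ty":12,"tz":0,"roll":0},{"grip":0,"tx":0,"ty":12,"tz":0,"roll":0},{"grip":0,"tx":0,"ty":5,"tz":0,"roll":0},{"grip":0,"tx":0,"ty":0,"tz":0,"roll":0}]'
python3 plan.py 601 357.5 8 -69; python3 -c "
from h import *
grab('wrist','w6')"
```

```text
t: 13.35
position: [0.6001, 0.3568, 0.0237]
orientation: [0.586, -0.579, 0.38, -0.42]
contact_force: [0.4, 0.0, -0.3]
grip_width: 0.0883
t 13.35 pos [600.1 356.8  23.7] x [ 0.358 -0.933  0.041] y [ 0.052 -0.024 -0.998] z [0.932 0.36  0.039] w 88.3 F [ 0.4  0.  -0.3] q [ 0.39  0.66  1.41 -0.05  1.03  1.61]
dist [  0.9   0.7 -15.7] dyaw -0.02 rows 1 tooly [ 0.0515 -0.024  -0.9984]
tx -1.0 ty 15.7 tz 0.4 roll 0.000
```

View pics/w6.png

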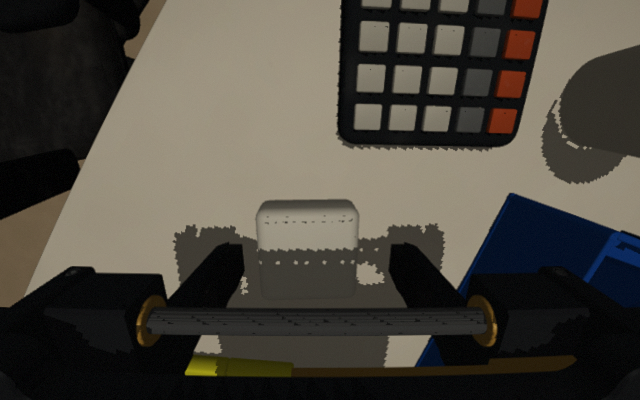

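```bash
python3 -m crank '[{"grip":0,"tx":0,"ty":8,"tz":0,"roll":0},{"grip":0,"tx":0,"ty":8,"tz":0,"roll":0},{"grip":120,"tx":0,"ty":0,"tz":0,"roll":0},{"grip":120,"tx":0,"ty":0,"tz":0,"roll":0},{"grip":120,"tx":0,"ty":0,"tz":0,"roll":0},{"grip":120,"tx":0,"ty":0,"tz":0,"roll":0},{"grip":120,"tx":0,"ty":0,"tz":0,"roll":0},{"grip":120,"tx":0,"ty":0,"tz":0,"roll":0}]'
python3 plan.py 601 357.5 8 -69
```

```text
t: 14.2
position: [0.6018, 0.3566, 0.0076]
orientation: [0.586, -0.579, 0.38, -0.42]
contact_force: [0.5, 0.4, -1.3]
grip_width: 0.06
t 14.2 pos [601.8 356.6   7.6] x [ 0.358 -0.933  0.041] y [ 0.053 -0.023 -0.998] z [0.932 0.36  0.041] w 60.0 F [ 0.5  0.4 -1.3] q [ 0.38  0.69  1.41 -0.05  1.    1.61]
dist [-0.8  0.9  0.4] dyaw -0.01 rows 1 tooly [ 0.053  -0.0234 -0.9983]
tx -1.1 ty -0.5 tz -0.4 roll 0.000
```

```bash
python3 -m crank '[{"grip":150,"tx":0,"ty":0,"tz":0,"roll":0},{"grip":150,"tx":0,"ty":-10,"tz":0,"roll":0},{"grip":150,"tx":0,"ty":-25,"tz":0,"roll":0},{"grip":150,"tx":0,"ty":-40,"tz":0,"roll":0},{"grip":150,"tx":0,"ty":-40,"tz":0,"roll":0},{"grip":150,"tx":0,"ty":-40,"tz":0,"roll":0},{"grip":150,"tx":0,"ty":0,"tz":0,"roll":0},{"grip":150,"tx":0,"ty":0,"tz":0,"roll":0}]'
python3 plan.py 563 198 150 2.2
```

```text
t: 15.0
position: [0.5924, 0.3601, 0.1709]
orientation: [0.586, -0.579, 0.38, -0.42]
contact_force: [-0.7, -0.4, -2.0]
grip_width: 0.0606
t 15.0 pos [592.4 360.1 170.9] x [ 0.358 -0.933  0.041] y [ 0.052 -0.024 -0.998] z [0.932 0.36  0.04 ] w 60.6 F [-0.7 -0.4 -2. ] q [ 0.39  0.48  1.37 -0.04  1.26  1.61]
dist [ -29.4 -162.1  -20.9] dyaw 71.19 rows 9 tooly [ 0.052  -0.0236 -0.9984]
tx 15.5 ty 2.6 tz -9.6 roll -0.138
tx 14.1 ty 2.6 tz -11.7 roll -0.138
tx 12.3 ty 2.6 tz -13.5 roll -0.138
tx 10.4 ty 2.6 tz -15.1 roll -0.138
tx 8.2 ty 2.6 tz -16.3 roll -0.138
tx 5.9 ty 2.6 tz -17.3 roll -0.138
tx 3.4 ty 2.6 tz -18.0 roll -0.138
tx 0.9 ty 2.6 tz -18.3 roll -0.138
tx -1.6 ty 2.6 tz -18.2 roll -0.138
```

```bash
python3 -m crank '[{"grip":150,"tx":16,"ty":3,"tz":-10,"roll":-0.138},{"grip":150,"tx":14,"ty":3,"tz":-12,"roll":-0.138},{"grip":150,"tx":12,"ty":3,"tz":-14,"roll":-0.138},{"grip":150,"tx":10,"ty":3,"tz":-15,"roll":-0.138},{"grip":150,"tx":8,"ty":3,"tz":-16,"roll":-0.138},{"grip":150,"tx":6,"ty":3,"tz":-17,"roll":-0.138},{"grip":150,"tx":3,"ty":3,"tz":-18,"roll":-0.138},{"grip":150,"tx":1,"ty":3,"tz":-18,"roll":-0.138}]'
python3 plan.py 563 198 130 2.2
```

```text
t: 15.8
position: [0.5612, 0.2117, 0.1398]
orientation: [-0.698, 0.715, -0.004, 0.033]
contact_force: [0.5, -0.1, -0.7]
grip_width: 0.0598
t 15.8 pos [561.2 211.7 139.8] x [ 0.998 -0.053  0.042] y [ 0.04  -0.026 -0.999] z [ 0.054  0.998 -0.024] w 59.8 F [ 0.5 -0.1 -0.7] q [ 0.18  0.32  1.65 -0.04  1.14  0.25]
dist [  1.8 -13.7  -9.8] dyaw 5.22 rows 1 tooly [ 0.0402 -0.0257 -0.9989]
tx 2.1 ty 10.3 tz -13.4 roll -0.091
```

```bash
python3 -m crank '[{"grip":150,"tx":2,"ty":5,"tz":-5,"roll":-0.07},{"grip":150,"tx":0,"ty":5,"tz":0,"roll":0},{"grip":150,"tx":0,"ty":0,"tz":0,"roll":0},{"grip":150,"tx":0,"ty":0,"tz":0,"roll":0},{"grip":150,"tx":0,"ty":0,"tz":0,"roll":0},{"grip":150,"tx":0,"ty":0,"tz":0,"roll":0},{"grip":150,"tx":0,"ty":0,"tz":0,"roll":0},{"grip":150,"tx":0,"ty":0,"tz":0,"roll":0}]'
python3 plan.py 563 198 100 2.2;  python3 -c "
from h import *
grab('wrist','w7')"
```

```text
t: 16.6
position: [0.56, 0.2051, 0.1251]
orientation: [-0.697, 0.717, 0.017, 0.006]
contact_force: [0.7, -0.7, -0.6]
grip_width: 0.0599
t 16.6 pos [560.  205.1 125.1] x [0.999 0.016 0.032] y [ 0.032 -0.027 -0.999] z [-0.015  0.999 -0.028] w 59.9 F [ 0.7 -0.7 -0.6] q [ 0.17  0.34  1.66 -0.04  1.12  0.17]
dist [  3.   -7.1 -25.1] dyaw 1.27 rows 1 tooly [ 0.032  -0.0272 -0.9991]
tx 2.1 ty 25.3 tz -6.4 roll -0.022
```

View pics/w7.png

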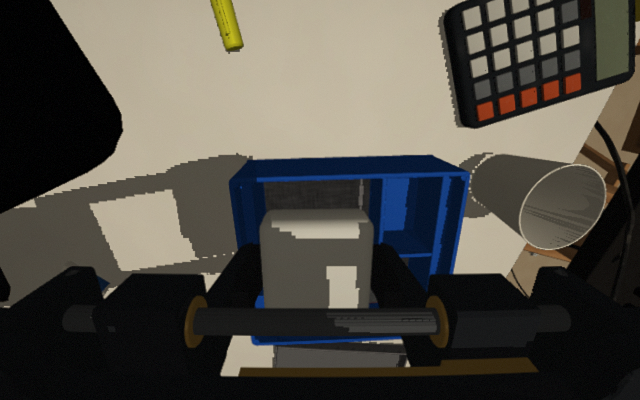

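```bash
python3 -m crank '[{"grip":150,"tx":2,"ty":10,"tz":-6,"roll":-0.022},{"grip":150,"tx":0,"ty":15,"tz":-1,"roll":0},{"grip":150,"tx":0,"ty":0,"tz":0,"roll":0},{"grip":150,"tx":-1,"ty":15,"tz":-1,"roll":0},{"grip":150,"tx":0,"ty":15,"tz":-1,"roll":0},{"grip":150,"tx":0,"ty":15,"tz":0,"roll":0},{"grip":150,"tx":0,"ty":10,"tz":0,"roll":0},{"grip":150,"tx":0,"ty":0,"tz":0,"roll":0}]'
python3 plan.py 563 198 14 2.2
```

```text
t: 17.45
position: [0.5635, 0.1942, 0.0393]
orientation: [-0.697, 0.717, 0.024, -0.002]
contact_force: [0.0, -0.8, -0.4]
grip_width: 0.06
t 17.45 pos [563.5 194.2  39.3] x [0.999 0.037 0.031] y [ 0.032 -0.027 -0.999] z [-0.036  0.999 -0.028] w 60.0 F [ 0.  -0.8 -0.4] q [ 0.15  0.46  1.69 -0.04  0.96  0.13]
dist [ -0.5   3.8 -25.3] dyaw 0.06 rows 1 tooly [ 0.0318 -0.0269 -0.9991]
tx -1.1 ty 25.1 tz 4.5 roll -0.001
```

```bash
python3 -m crank '[{"grip":150,"tx":0,"ty":5,"tz":3,"roll":0},{"grip":150,"tx":-1,"ty":7,"tz":1,"roll":0},{"grip":150,"tx":0,"ty":6,"tz":0,"roll":0},{"grip":150,"tx":0,"ty":4,"tz":0,"roll":0},{"grip":150,"tx":0,"ty":2,"tz":0,"roll":0},{"grip":150,"tx":0,"ty":1,"tz":0,"roll":0},{"grip":150,"tx":0,"ty":0,"tz":0,"roll":0},{"grip":150,"tx":0,"ty":0,"tz":0,"roll":0}]'
python3 plan.py 563 198 14 2.2
```

```text
t: 18.25
position: [0.5645, 0.1982, 0.0134]
orientation: [-0.697, 0.716, 0.025, -0.001]
contact_force: [0.8, 0.5, 0.3]
grip_width: 0.06
t 18.25 pos [564.5 198.2  13.4] x [0.999 0.038 0.033] y [ 0.034 -0.026 -0.999] z [-0.037  0.999 -0.028] w 60.0 F [0.8 0.5 0.3] q [ 0.16  0.51  1.69 -0.04  0.91  0.14]
dist [-1.5 -0.2  0.6] dyaw 0.04 rows 1 tooly [ 0.0343 -0.0265 -0.9991]
tx -1.5 ty -0.6 tz -0.2 roll -0.001
```

```bash
python3 -m crank '[{"grip":61,"tx":-1,"ty":0,"tz":0,"roll":0},{"grip":61,"tx":0,"ty":0,"tz":0,"roll":0},{"grip":61,"tx":0,"ty":0,"tz":0,"roll":0},{"grip":61,"tx":0,"ty":0,"tz":0,"roll":0},{"grip":61,"tx":0,"ty":-8,"tz":0,"roll":0},{"grip":61,"tx":0,"ty":-25,"tz":0,"roll":0},{"grip":61,"tx":0,"ty":-45,"tz":0,"roll":0},{"grip":61,"tx":0,"ty":-45,"tz":0,"roll":0}]'
python3 plan.py 588.5 -72.5 140 84.7
```

```text
t: 19.05
position: [0.5547, 0.2004, 0.1344]
orientation: [-0.697, 0.717, 0.02, -0.006]
contact_force: [1.0, -0.7, 0.7]
grip_width: 0.0675
t 19.05 pos [554.7 200.4 134.4] x [0.999 0.037 0.021] y [ 0.022 -0.029 -0.999] z [-0.036  0.999 -0.029] w 67.5 F [ 1.  -0.7  0.7] q [ 0.16  0.32  1.66 -0.03  1.14  0.14]
dist [  33.8 -272.9    5.6] dyaw 82.58 rows 10 tooly [ 0.0216 -0.0285 -0.9994]
tx 2.4 ty 0.3 tz -27.4 roll -0.144
tx -1.6 ty 0.3 tz -27.5 roll -0.144
tx -5.5 ty 0.3 tz -27.0 roll -0.144
tx -9.3 ty 0.3 tz -25.9 roll -0.144
tx -12.9 ty 0.3 tz -24.3 roll -0.144
tx -16.3 ty 0.3 tz -22.2 roll -0.144
tx -19.3 ty 0.3 tz -19.6 roll -0.144
tx -21.9 ty 0.3 tz -16.6 roll -0.144
tx -24.1 ty 0.3 tz -13.3 roll -0.144
tx -25.7 ty 0.3 tz -9.7 roll -0.144
```

```bash
python3 -m crank '[{"grip":61,"tx":2,"ty":0,"tz":-27,"roll":-0.144},{"grip":61,"tx":-2,"ty":0,"tz":-27,"roll":-0.144},{"grip":61,"tx":-6,"ty":0,"tz":-27,"roll":-0.144},{"grip":61,"tx":-9,"ty":0,"tz":-26,"roll":-0.144},{"grip":61,"tx":-13,"ty":0,"tz":-24,"roll":-0.144},{"grip":61,"tx":-16,"ty":0,"tz":-22,"roll":-0.144},{"grip":61,"tx":-19,"ty":0,"tz":-20,"roll":-0.144},{"grip":61,"tx":-22,"ty":0,"tz":-17,"roll":-0.144}]'
python3 plan.py 588.5 -72.5 130 84.7
```

```text
t: 19.85
position: [0.5916, -0.0191, 0.1581]
orientation: [-0.56, 0.593, 0.417, -0.402]
contact_force: [-1.1, 1.4, -0.1]
grip_width: 0.0672
t 19.85 pos [591.6 -19.1 158.1] x [ 0.33   0.944 -0.01 ] y [ 0.045 -0.026 -0.999] z [-0.943  0.329 -0.051] w 67.2 F [-1.1  1.4 -0.1] q [-0.22  0.27  1.67 -0.02  1.15 -1.45]
dist [ -3.1 -53.4 -28.1] dyaw 13.94 rows 2 tooly [ 0.0447 -0.026  -0.9987]
tx -25.6 ty 14.6 tz -6.6 roll -0.122
tx -26.2 ty 14.6 tz -3.5 roll -0.122
```

```bash
python3 -m crank '[{"grip":100,"tx":-12,"ty":0,"tz":-4,"roll":-0.1},{"grip":100,"tx":-18,"ty":0,"tz":-4,"roll":-0.08},{"grip":100,"tx":-10,"ty":0,"tz":0,"roll":0},{"grip":100,"tx":0,"ty":0,"tz":0,"roll":0},{"grip":100,"tx":0,"ty":0,"tz":0,"roll":0},{"grip":100,"tx":0,"ty":0,"tz":0,"roll":0},{"grip":100,"tx":0,"ty":0,"tz":0,"roll":0},{"grip":100,"tx":0,"ty":0,"tz":0,"roll":0}]'
python3 plan.py 588.5 -72.5 130 84.7
python3 -c "
from h import *
grab('wrist','w8'); im,c,s=grab('top','t8')
cv2.imwrite('pics/t8c.png',cv2.resize(im[140:250,240:420],None,fx=4,fy=4,interpolation=cv2.INTER_CUBIC))"
```

```text
t: 20.65
position: [0.5903, -0.063, 0.1624]
orientation: [-0.519, 0.555, 0.467, -0.453]
contact_force: [-0.2, -0.2, -0.4]
grip_width: 0.0534
t 20.65 pos [590.3 -63.  162.4] x [ 0.154  0.988 -0.019] y [ 0.048 -0.027 -0.998] z [-0.987  0.153 -0.052] w 53.4 F [-0.2 -0.2 -0.4] q [-0.3   0.27  1.67 -0.01  1.15 -1.71]
dist [ -1.8  -9.5 -32.4] dyaw 3.55 rows 1 tooly [ 0.0481 -0.0267 -0.9985]
tx -9.0 ty 32.5 tz 2.0 roll -0.062
```

View pics/w8.png

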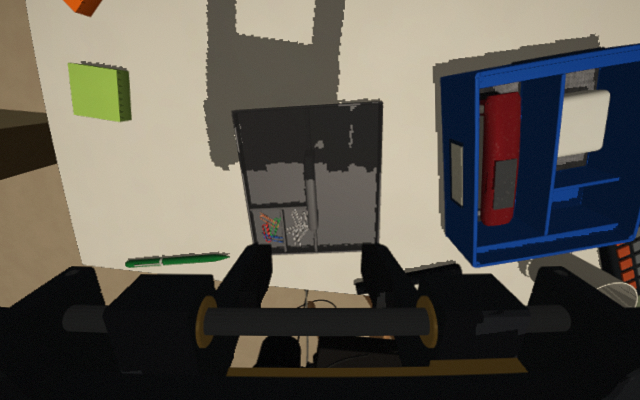

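View pics/t8c.png

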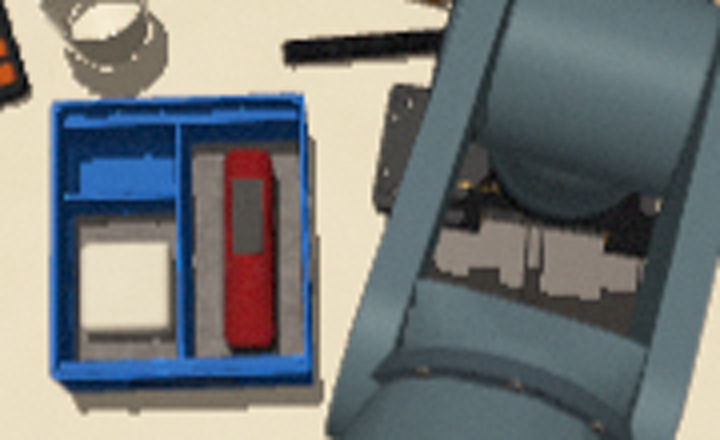

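```bash
python3 - <<'E'
from quad import *
im=cv2.imread('pics/w8.png')
cv2.imwrite('pics/w8c.png',cv2.resize(im[90:270,215:400],None,fx=4,fy=4,interpolation=cv2.INTER_CUBIC))
s=arm.sense(); c=cam('wrist',s)
print(toplane(c,[(233,111),(381,101),(378,250),(257,252)],.016).round(4)[:,:2])
print(toplane(c,[(311,180),(316,236)],.044).round(4)[:,:2])
E
```

```text
[[ 0.5027 -0.1375]
 [ 0.5158  0.0091]
 [ 0.684  -0.006 ]
 [ 0.6661 -0.1513]]
[[ 0.5772 -0.0692]
 [ 0.6393 -0.0739]]
```

View pics/w8c.png

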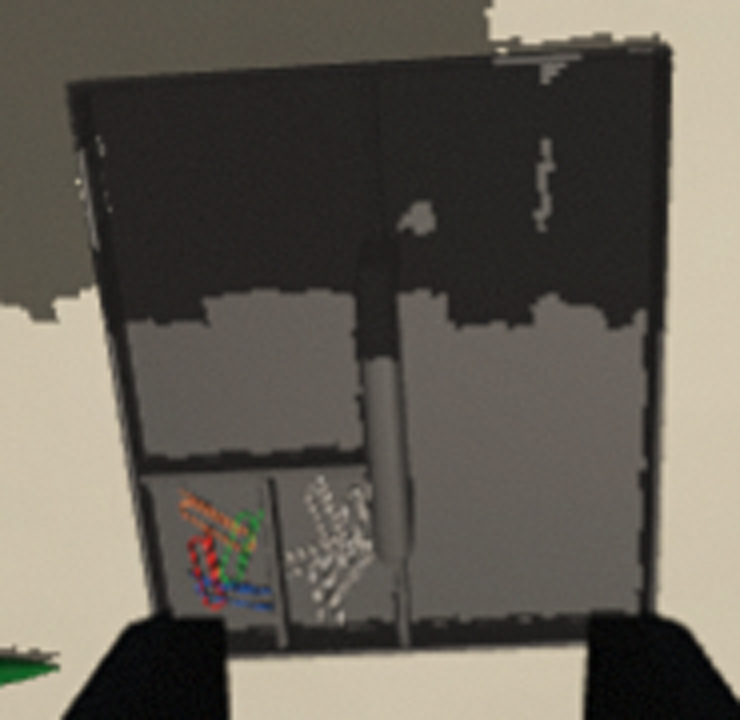

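```bash
python3 -m crank '[{"grip":120,"tx":-5,"ty":5,"tz":1,"roll":-0.05},{"grip":120,"tx":-4,"ty":15,"tz":1,"roll":-0.012},{"grip":120,"tx":0,"ty":18,"tz":1,"roll":0},{"grip":120,"tx":0,"ty":18,"tz":1,"roll":0},{"grip":120,"tx":0,"ty":18,"tz":0,"roll":0},{"grip":120,"tx":0,"ty":12,"tz":0,"roll":0},{"grip":120,"tx":0,"ty":0,"tz":0,"roll":0},{"grip":120,"tx":0,"ty":0,"tz":0,"roll":0}]'
python3 plan.py 588.5 -72 22 84.7
python3 -c "
from h import *
grab('wrist','w9')"
```

```text
t: 21.55
position: [0.5885, -0.0736, 0.0695]
orientation: [-0.505, 0.54, 0.482, -0.47]
contact_force: [-0.5, 0.0, 0.5]
grip_width: 0.0468
t 21.55 pos [588.5 -73.6  69.5] x [ 0.093  0.995 -0.022] y [ 0.047 -0.026 -0.999] z [-0.995  0.092 -0.049] w 46.8 F [-0.5  0.   0.5] q [-0.32  0.39  1.72 -0.01  0.98 -1.79]
dist [  0.    1.6 -47.5] dyaw 0.06 rows 1 tooly [ 0.0465 -0.026  -0.9986]
tx 2.6 ty 47.4 tz 2.4 roll -0.001
```

View pics/w9.png

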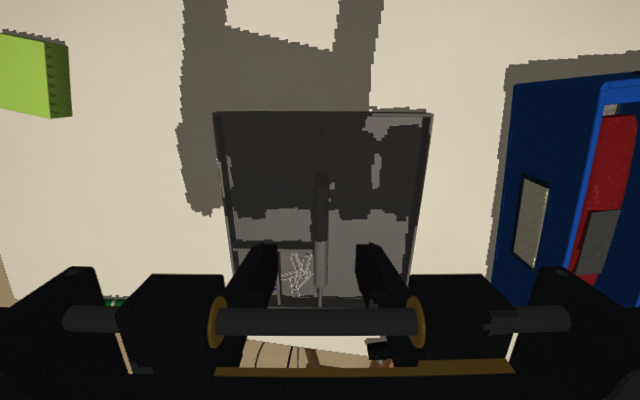

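```bash
python3 -m crank '[{"grip":120,"tx":1,"ty":12,"tz":1,"roll":0},{"grip":120,"tx":1,"ty":14,"tz":1,"roll":0},{"grip":120,"tx":0,"ty":14,"tz":0,"roll":0},{"grip":120,"tx":0,"ty":6,"tz":0,"roll":0},{"grip":120,"tx":0,"ty":0,"tz":0,"roll":0},{"grip":120,"tx":0,"ty":0,"tz":0,"roll":0},{"grip":240,"tx":0,"ty":0,"tz":0,"roll":0},{"grip":240,"tx":0,"ty":0,"tz":0,"roll":0}]' 50
python3 plan.py 588.5 -72 22 84.7
```

```text
t: 22.4
position: [0.5903, -0.0728, 0.0214]
orientation: [-0.504, 0.541, 0.483, -0.469]
contact_force: [0.0, -0.2, -0.1]
grip_width: 0.033
t 22.4 pos [590.3 -72.8  21.4] x [ 0.093  0.995 -0.022] y [ 0.05  -0.027 -0.998] z [-0.994  0.092 -0.052] w 33.0 F [ 0.  -0.2 -0.1] q [-0.32  0.47  1.72 -0.01  0.89 -1.79]
dist [-1.8  0.8  0.6] dyaw 0.06 rows 1 tooly [ 0.0498 -0.0271 -0.9984]
tx 0.6 ty -0.7 tz 1.9 roll -0.001
```

```bash
python3 -m crank '[{"grip":240,"tx":0,"ty":0,"tz":0,"roll":0},{"grip":240,"tx":0,"ty":0,"tz":0,"roll":0},{"grip":240,"tx":0,"ty":0,"tz":0,"roll":0},{"grip":240,"tx":0,"ty":0,"tz":0,"roll":0},{"grip":240,"tx":0,"ty":0,"tz":0,"roll":0},{"grip":240,"tx":0,"ty":0,"tz":0,"roll":0},{"grip":240,"tx":0,"ty":0,"tz":0,"roll":0},{"grip":240,"tx":0,"ty":0,"tz":0,"roll":0}]' 50
python3 plan.py 588.5 -72 150 84.7
```

```text
t: 23.2
position: [0.5911, -0.0729, 0.0227]
orientation: [-0.503, 0.542, 0.483, -0.469]
contact_force: [0.4, 0.3, -1.2]
grip_width: 0.0094
t 23.2 pos [591.1 -72.9  22.7] x [ 0.094  0.995 -0.022] y [ 0.052 -0.027 -0.998] z [-0.994  0.092 -0.054] w 9.4 F [ 0.4  0.3 -1.2] q [-0.32  0.47  1.72 -0.01  0.89 -1.79]
dist [ -2.6   0.9 127.3] dyaw 0.08 rows 3 tooly [ 0.052  -0.0274 -0.9983]
tx -0.7 ty -42.4 tz -1.4 roll -0.000
tx -0.7 ty -42.4 tz -1.4 roll -0.000
tx -0.7 ty -42.4 tz -1.4 roll -0.000
```

```bash
python3 -m crank '[{"grip":240,"tx":0,"ty":-8,"tz":0,"roll":0},{"grip":240,"tx":0,"ty":-18,"tz":0,"roll":0},{"grip":240,"tx":0,"ty":-20,"tz":0,"roll":0},{"grip":240,"tx":0,"ty":-20,"tz":0,"roll":0},{"grip":240,"tx":0,"ty":-20,"tz":0,"roll":0},{"grip":240,"tx":0,"ty":-20,"tz":0,"roll":0},{"grip":240,"tx":0,"ty":-15,"tz":0,"roll":0},{"grip":240,"tx":0,"ty":0,"tz":0,"roll":0}]' 50
python3 plan.py 591 157.5 150 92.2; python3 -c "
from h import *
grab('wrist','w10'); im,_,_=grab('side','s10')
cv2.imwrite('pics/s10c.png',cv2.resize(im[120:270,260:430],None,fx=3.5,fy=3.5,interpolation=cv2.INTER_CUBIC))"
```

```text
t: 24.0
position: [0.582, -0.0688, 0.1484]
orientation: [-0.505, 0.54, 0.482, -0.47]
contact_force: [0.7, -0.3, -2.1]
grip_width: 0.0096
t 24.0 pos [582.  -68.8 148.4] x [ 0.093  0.995 -0.022] y [ 0.046 -0.026 -0.999] z [-0.995  0.092 -0.048] w 9.6 F [ 0.7 -0.3 -2.1] q [-0.31  0.27  1.7  -0.01  1.12 -1.79]
dist [  9.  226.3   1.6] dyaw 7.53 rows 5 tooly [ 0.0461 -0.0264 -0.9986]
tx 45.2 ty -1.4 tz 2.3 roll -0.026
tx 45.3 ty -1.4 tz 1.2 roll -0.026
tx 45.3 ty -1.4 tz -0.0 roll -0.026
tx 45.3 ty -1.4 tz -1.2 roll -0.026
tx 45.2 ty -1.4 tz -2.4 roll -0.026
```

View pics/w10.png

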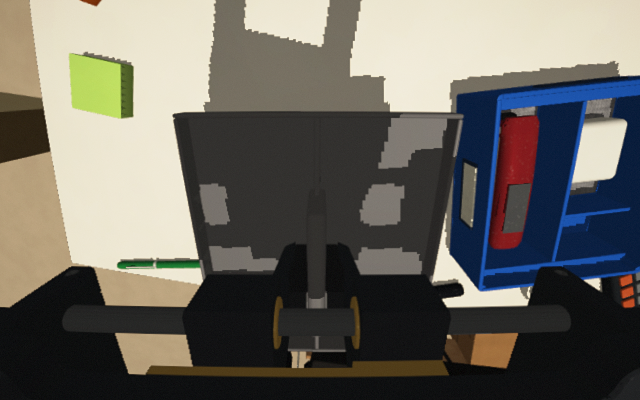

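View pics/s10c.png

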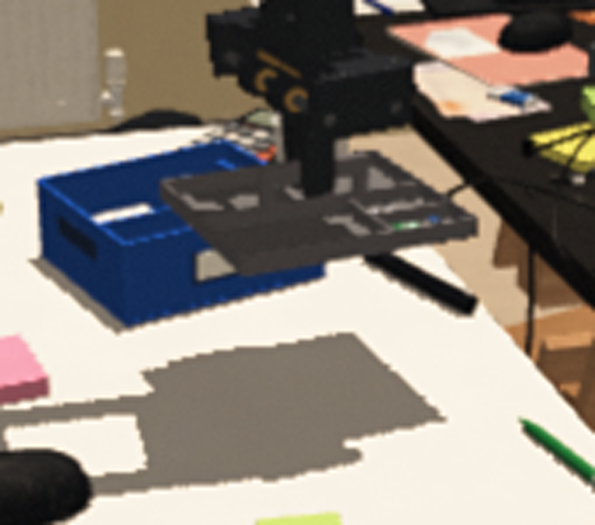

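```bash
python3 -m crank '[{"grip":240,"tx":15,"ty":0,"tz":0,"roll":-0.02},{"grip":240,"tx":28,"ty":-1,"tz":1,"roll":-0.02},{"grip":240,"tx":34,"ty":-1,"tz":0,"roll":-0.02},{"grip":240,"tx":36,"ty":-1,"tz":0,"roll":-0.02},{"grip":240,"tx":34,"ty":-1,"tz":-1,"roll":-0.02},{"grip":240,"tx":28,"ty":-1,"tz":-2,"roll":-0.02},{"grip":240,"tx":15,"ty":-1,"tz":-2,"roll":0},{"grip":240,"tx":0,"ty":0,"tz":0,"roll":0}]'
python3 plan.py 591 157.5 130 92.2
```

```text
t: 24.9
position: [0.583, 0.1351, 0.1362]
orientation: [-0.479, 0.502, 0.51, -0.509]
contact_force: [-0.4, -0.1, -1.8]
grip_width: 0.0097
t 24.9 pos [583.  135.1 136.2] x [-0.037  0.999 -0.023] y [ 0.025 -0.022 -0.999] z [-0.999 -0.038 -0.024] w 9.7 F [-0.4 -0.1 -1.8] q [ 0.04  0.33  1.65 -0.03  1.14 -1.56]
dist [ 8.  22.4 -6.2] dyaw 0.08 rows 1 tooly [ 0.0247 -0.0218 -0.9995]
tx 22.3 ty 5.9 tz -8.7 roll -0.001
```

```bash
python3 -m crank '[{"grip":240,"tx":8,"ty":0,"tz":-3,"roll":0},{"grip":240,"tx":10,"ty":0,"tz":-4,"roll":0},{"grip":240,"tx":4,"ty":0,"tz":-2,"roll":0},{"grip":240,"tx":0,"ty":0,"tz":0,"roll":0},{"grip":240,"tx":0,"ty":0,"tz":0,"roll":0},{"grip":240,"tx":0,"ty":0,"tz":0,"roll":0},{"grip":240,"tx":0,"ty":0,"tz":0,"roll":0},{"grip":240,"tx":0,"ty":0,"tz":0,"roll":0}]'
python3 plan.py 591 157.5 100 92.2; python3 -c "
from h import *
im,_,_=grab('wrist','w11');
cv2.imwrite('pics/w11c.png',cv2.resize(im[60:300,120:520],None,fx=2,fy=2,interpolation=cv2.INTER_CUBIC))
im,_,_=grab('side','s11')
cv2.imwrite('pics/s11c.png',cv2.resize(im[120:240,250:380],None,fx=5,fy=5,interpolation=cv2.INTER_CUBIC))
im,_,_=grab('top','t11')
cv2.imwrite('pics/t11c.png',cv2.resize(im[120:260,220:350],None,fx=4,fy=4,interpolation=cv2.INTER_CUBIC))
"
```

```text
t: 25.7
position: [0.5906, 0.1567, 0.1333]
orientation: [0.48, -0.502, -0.508, 0.51]
contact_force: [-0.3, 0.4, -1.6]
grip_width: 0.0094
t 25.7 pos [590.6 156.7 133.3] x [-0.035  0.999 -0.024] y [ 0.02  -0.023 -1.   ] z [-0.999 -0.036 -0.02 ] w 9.4 F [-0.3  0.4 -1.6] q [ 0.08  0.36  1.61 -0.03  1.15 -1.52]
dist [  0.4   0.8 -33.3] dyaw 0.19 rows 1 tooly [ 0.0204 -0.023  -0.9995]
tx 1.6 ty 33.3 tz 0.2 roll -0.003
```

View pics/w11c.png

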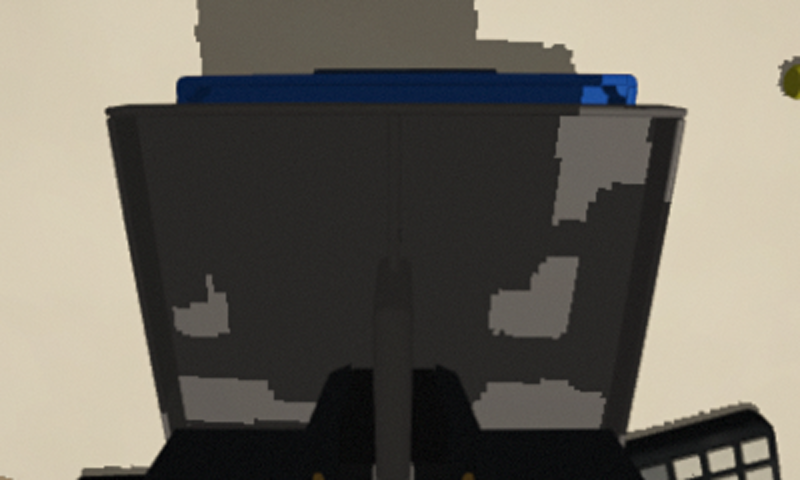

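View pics/s11c.png

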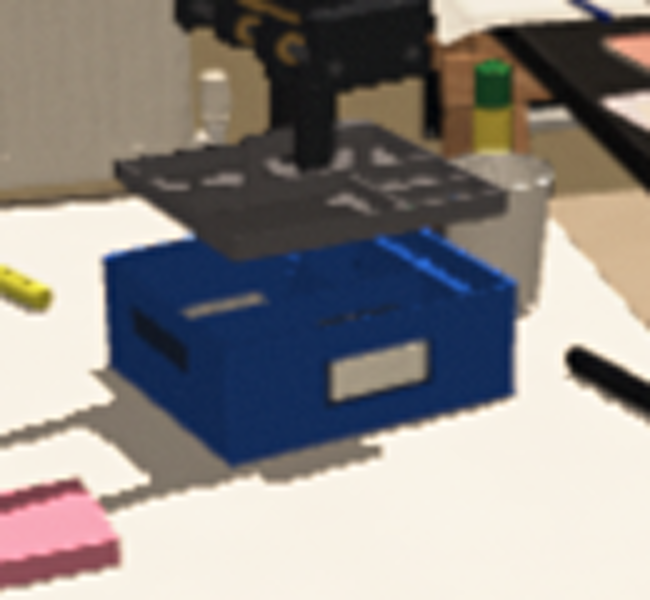

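View pics/t11c.png

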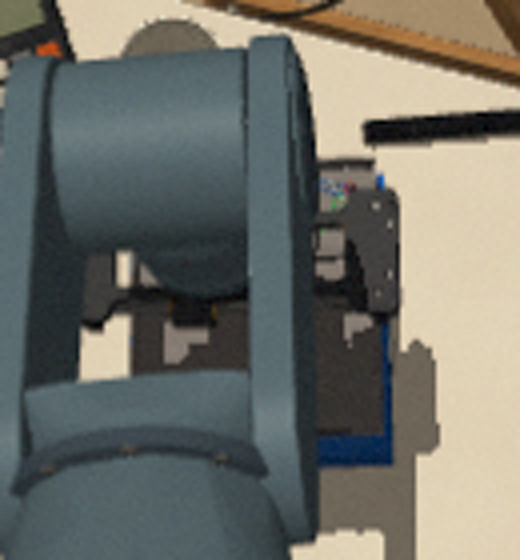

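```bash
python3 - <<'E'
from h import *
s,A=state(); c=cam('wrist',s)
f=lambda p:(np.array(p)+.5)/2-.5+np.array([120,60])
for z in (.126,.129):
    P=toplane(c,f([(107,110),(686,110)]),z)*1000; print(P.round(1),'mid',P.mean(0).round(1),np.linalg.norm(P[0]-P[1]).round(1),np.degrees(np.arctan2(*(P[1]-P[0])[1::-1])))
P=toplane(c,f([(178,80),(636,78)]),.07)*1000; print(P.round(1),'mid',P.mean(0).round(1),np.linalg.norm(P[0]-P[1]).round(1),np.degrees(np.arctan2(*(P[1]-P[0])[1::-1])))
E
```

```text
t 25.85 pos [590.6 156.8 133.4] x [-0.035  0.999 -0.024] y [ 0.02  -0.023 -1.   ] z [-0.999 -0.036 -0.02 ] w 9.2 F [-0.1  0.9 -1.7] q [ 0.08  0.36  1.61 -0.03  1.15 -1.52]
[[511.5  76.4 126. ]
 [505.8 229.7 126. ]] mid [508.6 153.1 126. ] 153.4 92.13694840116219
[[511.3  78.  129. ]
 [505.7 228.3 129. ]] mid [508.5 153.2 129. ] 150.4 92.13694840116217
[[503.6  74.4  70. ]
 [496.9 236.9  70. ]] mid [500.2 155.7  70. ] 162.7 92.33931696114072
```

```bash
python3 -m crank '[{"grip":240,"tx":2,"ty":5,"tz":0,"roll":-0.003},{"grip":240,"tx":1,"ty":8,"tz":1,"roll":0},{"grip":240,"tx":0,"ty":8,"tz":0,"roll":0},{"grip":240,"tx":0,"ty":6,"tz":0,"roll":0},{"grip":240,"tx":0,"ty":3,"tz":0,"roll":0},{"grip":240,"tx":0,"ty":0,"tz":0,"roll":0},{"grip":240,"tx":0,"ty":0,"tz":0,"roll":0},{"grip":240,"tx":0,"ty":0,"tz":0,"roll":0}]'
python3 -c "
from h import *
im,c,s=grab('wrist','w12'); state()
cv2.imwrite('pics/w12c.png',cv2.resize(im[60:260,120:520],None,fx=2,fy=2,interpolation=cv2.INTER_CUBIC))
im,_,_=grab('side','s12')
cv2.imwrite('pics/s12c.png',cv2.resize(im[120:240,250:380],None,fx=5,fy=5,interpolation=cv2.INTER_CUBIC))
"
```

```text
t: 26.65
position: [0.5892, 0.1594, 0.0994]
orientation: [0.48, -0.5, -0.508, 0.511]
contact_force: [-0.4, -0.6, -3.0]
grip_width: 0.0098
t 26.7 pos [589.4 159.3  99.5] x [-0.039  0.999 -0.024] y [ 0.019 -0.023 -1.   ] z [-0.999 -0.039 -0.018] w 9.2 F [-0.7 -0.1 -2.8] q [ 0.08  0.4   1.63 -0.03  1.09 -1.51]
```

View pics/w12c.png

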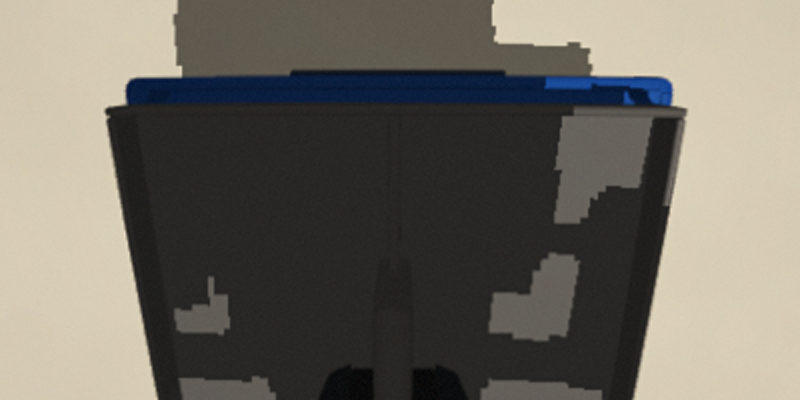

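View pics/s12c.png

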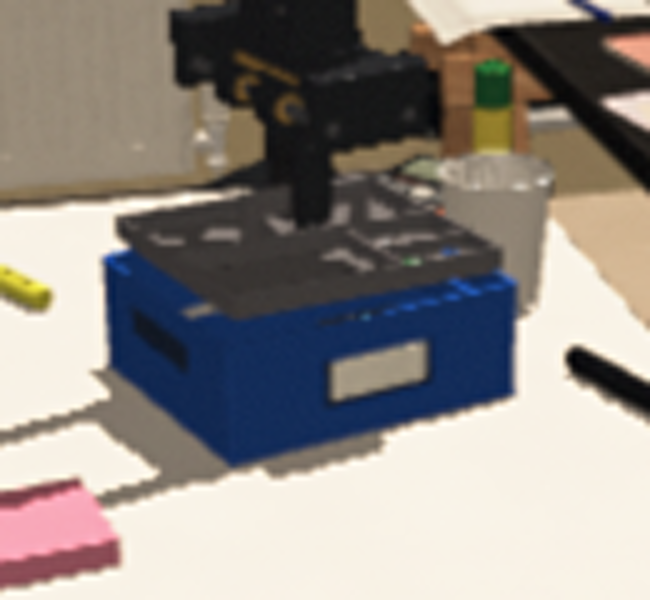

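```bash
python3 - <<'E'
from h import *
s,A=state(); c=cam('wrist',s)
f=lambda p:(np.array(p)+.5)/2-.5+np.array([120,60])
P=toplane(c,f([(107,110),(686,110)]),.095)*1000; u=np.array([np.cos(np.radians(2.2)),np.sin(np.radians(2.2))])
print(P.mean(0).round(1),np.linalg.norm(P[0]-P[1]).round(1),'ctr',(P.mean(0)[:2]+85*u).round(1),np.degrees(np.arctan2(*(P[1]-P[0])[1::-1])))
P=toplane(c,f([(127,81),(671,80)]),.069)*1000; print(P.mean(0).round(1),np.linalg.norm(P[0]-P[1]).round(1),'ctr',(P.mean(0)[:2]+92*u).round(1),np.degrees(np.arctan2(*(P[1]-P[0])[1::-1])))
E
```

```text
t 26.75 pos [589.4 159.3  99.6] x [-0.039  0.999 -0.024] y [ 0.019 -0.023 -1.   ] z [-0.999 -0.039 -0.018] w 9.6 F [ 0.9  0.6 -1.5] q [ 0.08  0.4   1.63 -0.03  1.09 -1.51]
[507.3 155.4  95. ] 150.8 ctr [592.3 158.6] 92.33432902326656
[499.8 155.3  69. ] 163.6 ctr [591.7 158.8] 92.37572398332307
```

```bash
python3 -m crank '[{"grip":240,"tx":0.5,"ty":4,"tz":0.5,"roll":0},{"grip":240,"tx":0,"ty":4,"tz":0.5,"roll":0},{"grip":240,"tx":0,"ty":4,"tz":0,"roll":0},{"grip":240,"tx":0,"ty":2,"tz":0,"roll":0},{"grip":240,"tx":0,"ty":2,"tz":0,"roll":0},{"grip":240,"tx":0,"ty":1,"tz":0,"roll":0},{"grip":240,"tx":0,"ty":0,"tz":0,"roll":0},{"grip":240,"tx":0,"ty":0,"tz":0,"roll":0}]'
python3 plan.py 589 159.4 77 92.3
```

```text
t: 27.55
position: [0.5889, 0.1594, 0.0814]
orientation: [0.479, -0.501, -0.509, 0.511]
contact_force: [1.0, 0.2, -1.8]
grip_width: 0.0096
t 27.55 pos [588.9 159.4  81.4] x [-0.039  0.999 -0.024] y [ 0.02  -0.023 -1.   ] z [-0.999 -0.039 -0.019] w 9.6 F [ 1.   0.2 -1.8] q [ 0.08  0.43  1.64 -0.03  1.06 -1.51]
dist [ 0.1 -0.  -4.4] dyaw 0.08 rows 1 tooly [ 0.0196 -0.023  -0.9995]
tx 0.1 ty 4.4 tz -0.0 roll -0.001
```

No contact so far; the tray bottom should be at ~59 mm, already inside the rim.

```bash
python3 -m crank '[{"grip":240,"tx":0,"ty":1.5,"tz":0,"roll":0},{"grip":240,"tx":0,"ty":1.5,"tz":0,"roll":0},{"grip":240,"tx":0,"ty":1,"tz":0,"roll":0},{"grip":240,"tx":0,"ty":1,"tz":0,"roll":0},{"grip":240,"tx":0,"ty":0.5,"tz":0,"roll":0},{"grip":240,"tx":0,"ty":0,"tz":0,"roll":0},{"grip":240,"tx":0,"ty":0,"tz":0,"roll":0},{"grip":240,"tx":0,"ty":0,"tz":0,"roll":0}]'
python3 plan.py 589 159.4 77 92.3
python3 -c "
from h import *
im,c,s=grab('wrist','w13')
cv2.imwrite('pics/w13c.png',cv2.resize(im[60:260,120:520],None,fx=2,fy=2,interpolation=cv2.INTER_CUBIC))
im,_,_=grab('side','s13')
cv2.imwrite('pics/s13c.png',cv2.resize(im[120:240,250:380],None,fx=5,fy=5,interpolation=cv2.INTER_CUBIC))
"
```

```text
t: 28.35
position: [0.5906, 0.1595, 0.0781]
orientation: [-0.479, 0.502, 0.51, -0.51]
contact_force: [-1.2, 0.0, 2.1]
grip_width: 0.0096
t 28.35 pos [590.6 159.5  78.1] x [-0.039  0.999 -0.023] y [ 0.024 -0.023 -0.999] z [-0.999 -0.039 -0.023] w 9.6 F [-1.2  0.   2.1] q [ 0.08  0.43  1.64 -0.03  1.05 -1.51]
dist [-1.6 -0.1 -1.1] dyaw 0.08 rows 1 tooly [ 0.0236 -0.0225 -0.9995]
tx 0.0 ty 1.1 tz 1.7 roll -0.001
```

View pics/w13c.png

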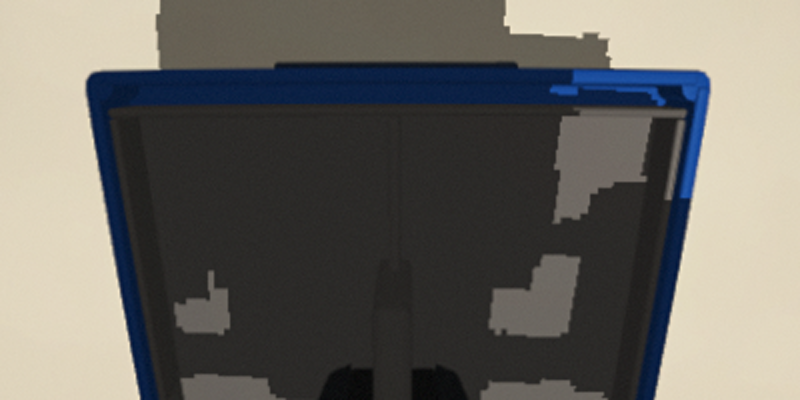

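View pics/s13c.png

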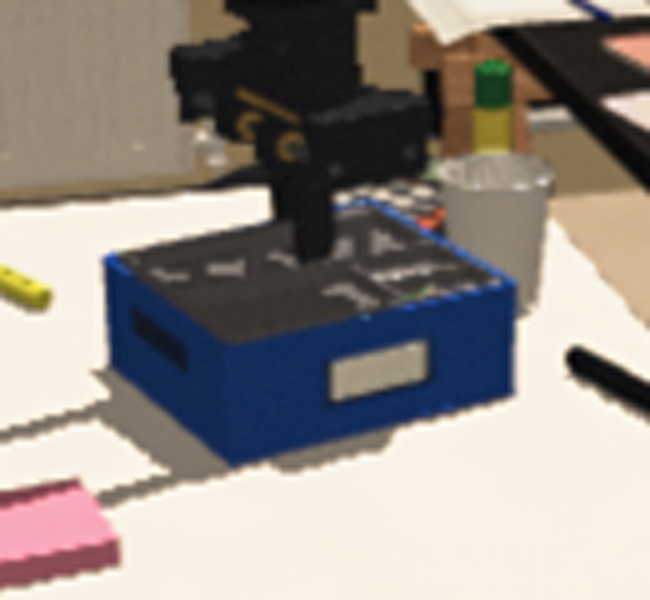

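```bash
python3 -m crank '[{"grip":240,"tx":0,"ty":0.7,"tz":0.5,"roll":0},{"grip":183,"tx":0,"ty":0,"tz":0,"roll":0},{"grip":183,"tx":0,"ty":0,"tz":0,"roll":0},{"grip":183,"tx":0,"ty":0,"tz":0,"roll":0},{"grip":183,"tx":0,"ty":0,"tz":0,"roll":0},{"grip":183,"tx":0,"ty":-5,"tz":0,"roll":0},{"grip":183,"tx":0,"ty":-15,"tz":0,"roll":0},{"grip":183,"tx":0,"ty":-25,"tz":0,"roll":0}]'
python3 -c "
from h import *
state()
im,c,s=grab('wrist','w14')
cv2.imwrite('pics/w14c.png',cv2.resize(im[60:300,80:560],None,fx=1.6,fy=1.6,interpolation=cv2.INTER_CUBIC))
im,_,_=grab('side','s14')
cv2.imwrite('pics/s14c.png',cv2.resize(im[120:240,250:380],None,fx=5,fy=5,interpolation=cv2.INTER_CUBIC))
"
```

```text
t: 29.25
position: [0.5863, 0.1601, 0.1201]
orientation: [0.48, -0.5, -0.507, 0.512]
contact_force: [-0.1, 0.0, -0.6]
grip_width: 0.0248
t 29.25 pos [586.3 160.1 120.1] x [-0.039  0.999 -0.024] y [ 0.016 -0.023 -1.   ] z [-0.999 -0.039 -0.015] w 24.8 F [-0.1  0.  -0.6] q [ 0.08  0.37  1.62 -0.03  1.13 -1.51]
```

View pics/w14c.png

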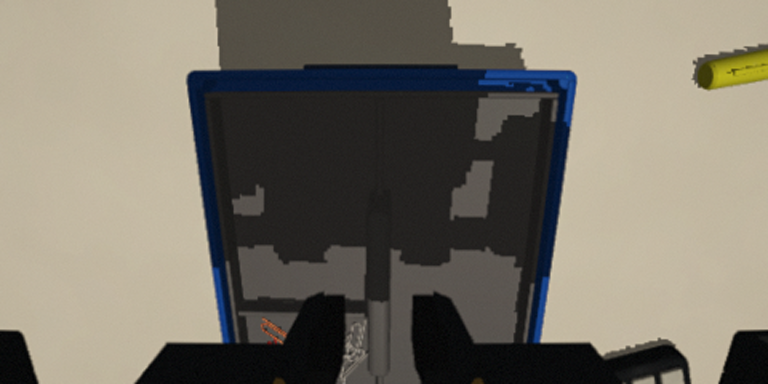

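View pics/s14c.png

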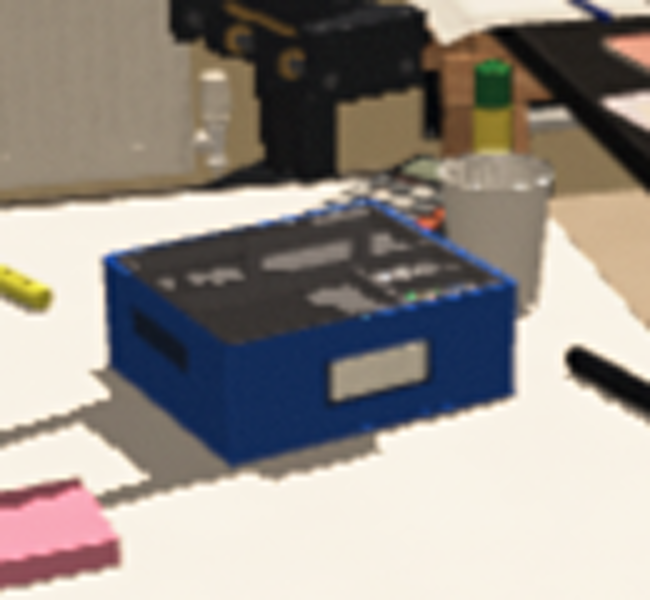

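```bash
python3 plan.py 458.3 -269.6 150 71.7
```

```text
t 29.35 pos [590.2 160.6 125. ] x [-0.039  0.999 -0.023] y [ 0.026 -0.022 -0.999] z [-0.999 -0.039 -0.025] w 25.0 F [ 1.4 -0.7  0.5] q [ 0.08  0.37  1.62 -0.03  1.13 -1.51]
dist [-131.9 -430.2   25. ] dyaw -20.52 rows 10 tooly [ 0.026  -0.0224 -0.9994]
tx -42.5 ty -1.9 tz 14.8 roll 0.036
tx -43.0 ty -1.9 tz 13.3 roll 0.036
tx -43.5 ty -1.9 tz 11.7 roll 0.036
tx -43.9 ty -1.9 tz 10.2 roll 0.036
tx -44.2 ty -1.9 tz 8.6 roll 0.036
tx -44.5 ty -1.9 tz 7.0 roll 0.036
tx -44.7 ty -1.9 tz 5.4 roll 0.036
tx -44.9 ty -1.9 tz 3.8 roll 0.036
tx -45.0 ty -1.9 tz 2.2 roll 0.036
tx -45.0 ty -1.9 tz 0.6 roll 0.036
```

```bash
python3 -m crank '[{"grip":183,"tx":0,"ty":-25,"tz":0,"roll":0},{"grip":0,"tx":-22,"ty":0,"tz":8,"roll":0.036},{"grip":0,"tx":-40,"ty":0,"tz":13,"roll":0.036},{"grip":0,"tx":-44,"ty":0,"tz":12,"roll":0.036},{"grip":0,"tx":-44,"ty":0,"tz":10,"roll":0.036},{"grip":0,"tx":-44,"ty":0,"tz":9,"roll":0.036},{"grip":0,"tx":-44,"ty":0,"tz":7,"roll":0.036},{"grip":0,"tx":-44,"ty":0,"tz":5,"roll":0.036}]'
python3 plan.py 458.3 -269.6 150 71.7
```

```text
t: 30.15
position: [0.5032, -0.1194, 0.1585]
orientation: [-0.536, 0.564, 0.449, -0.439]
contact_force: [0.8, -0.4, -0.7]
grip_width: 0.0789
t 30.15 pos [ 503.2 -119.4  158.5] x [ 0.211  0.977 -0.014] y [ 0.037 -0.023 -0.999] z [-0.977  0.21  -0.041] w 78.9 F [ 0.8 -0.4 -0.7] q [-0.46  0.11  1.86 -0.    1.13 -1.82]
dist [ -44.9 -150.2   -8.5] dyaw -6.15 rows 4 tooly [ 0.0368 -0.0227 -0.9991]
tx -39.0 ty 2.6 tz 3.2 roll 0.027
tx -39.1 ty 2.6 tz 2.1 roll 0.027
tx -39.2 ty 2.6 tz 1.1 roll 0.027
tx -39.2 ty 2.6 tz 0.0 roll 0.027
```

```bash
python3 -m crank '[{"grip":0,"tx":-35,"ty":0,"tz":3,"roll":0.02},{"grip":0,"tx":-35,"ty":2,"tz":2,"roll":0.02},{"grip":0,"tx":-30,"ty":2,"tz":1,"roll":0.02},{"grip":0,"tx":-16,"ty":2,"tz":0,"roll":0},{"grip":0,"tx":0,"ty":0,"tz":0,"roll":0},{"grip":0,"tx":0,"ty":0,"tz":0,"roll":0},{"grip":0,"tx":0,"ty":0,"tz":0,"roll":0},{"grip":0,"tx":0,"ty":0,"tz":0,"roll":0}]'
python3 plan.py 458.3 -269.6 120 71.7
python3 -c "
from h import *
im,c,s=grab('wrist','w15'); 
im,_,_=grab('top','t15')
cv2.imwrite('pics/t15c.png',cv2.resize(im[150:250,240:340],None,fx=6,fy=6,interpolation=cv2.INTER_CUBIC))"
```

```text
t: 30.95
position: [0.4671, -0.2392, 0.1559]
orientation: [-0.549, 0.581, 0.43, -0.419]
contact_force: [0.9, 0.7, -0.4]
grip_width: 0.0883
t 30.95 pos [ 467.1 -239.2  155.9] x [ 0.279  0.96  -0.014] y [ 0.041 -0.026 -0.999] z [-0.959  0.278 -0.046] w 88.3 F [ 0.9  0.7 -0.4] q [-0.7   0.13  1.85  0.01  1.12 -1.99]
dist [ -8.8 -30.4 -35.9] dyaw -2.11 rows 1 tooly [ 0.0407 -0.0264 -0.9988]
tx -31.1 ty 36.3 tz 1.7 roll 0.037
```

View pics/w15.png

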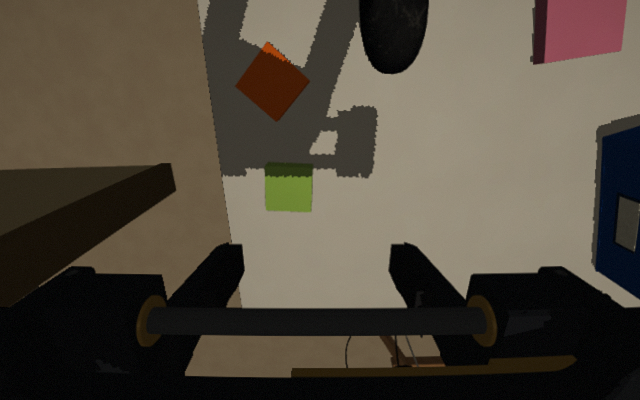

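View pics/t15c.png

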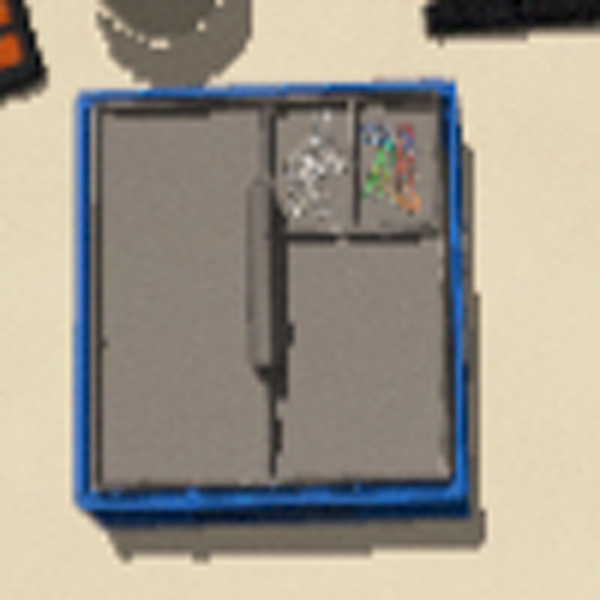

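```bash
python3 - <<'E'
from quad import *
s=arm.sense(); c=cam('wrist',s)
im=cv2.imread('pics/w15.png')
cv2.imwrite('pics/w15c.png',cv2.resize(im[140:230,240:340],None,fx=6,fy=6,interpolation=cv2.INTER_CUBIC))
E
```

```text
(no output)
```

View pics/w15c.png

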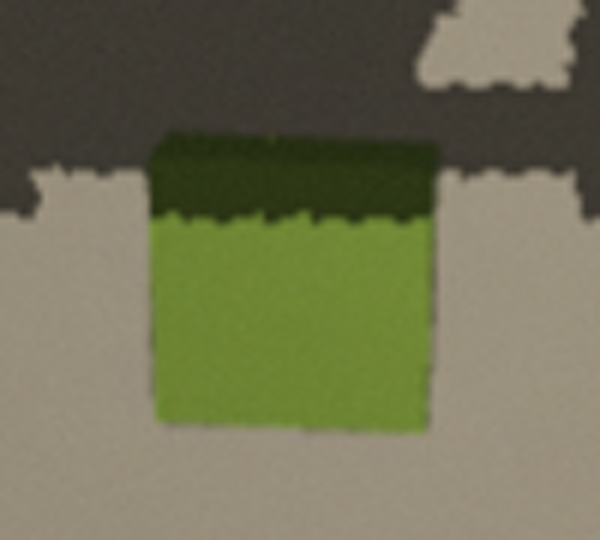

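```bash
python3 - <<'E'
from quad import *
s=arm.sense(); c=cam('wrist',s)
quad(c,[(428,432),(157,422),(150,158),(437,165)],6,(240,140),.02,'lime')
E
python3 plan.py 460 -269.5 120 72
```

```text
lime ctr [ 461.4 -271. ] yaw x -18.42 yaw y -17.73 sizes 49.6 49.4
t 31.05 pos [ 467.2 -239.3  156. ] x [ 0.279  0.96  -0.014] y [ 0.041 -0.026 -0.999] z [-0.96   0.278 -0.046] w 87.8 F [-1.   0.5 -0.6] q [-0.7   0.13  1.85  0.01  1.12 -2.  ]
dist [ -7.2 -30.2 -36. ] dyaw -1.82 rows 1 tooly [ 0.0407 -0.0265 -0.9988]
tx -30.5 ty 36.4 tz 0.2 roll 0.032
```

```bash
python3 -m crank '[{"grip":0,"tx":-14,"ty":0,"tz":0,"roll":0.03},{"grip":0,"tx":-17,"ty":5,"tz":0,"roll":0},{"grip":0,"tx":-2,"ty":18,"tz":0,"roll":0},{"grip":0,"tx":-1,"ty":20,"tz":1,"roll":0},{"grip":0,"tx":-1,"ty":20,"tz":1,"roll":0},{"grip":0,"tx":-1,"ty":20,"tz":1,"roll":0},{"grip":0,"tx":0,"ty":12,"tz":1,"roll":0},{"grip":0,"tx":0,"ty":0,"tz":0,"roll":0}]'
python3 plan.py 460 -270.5 6 72
```

```text
t: 31.85
position: [0.4575, -0.2808, 0.0601]
orientation: [-0.555, 0.591, 0.42, -0.408]
contact_force: [-1.0, -0.5, -0.5]
grip_width: 0.0881
t 31.85 pos [ 457.5 -280.8   60.1] x [ 0.313  0.95  -0.016] y [ 0.044 -0.031 -0.999] z [-0.949  0.312 -0.052] w 88.1 F [-1.  -0.5 -0.5] q [-0.78  0.3   1.87  0.01  0.92 -2.04]
dist [  2.5  10.3 -54.1] dyaw 0.26 rows 2 tooly [ 0.0442 -0.0314 -0.9985]
tx 5.7 ty 26.9 tz 1.8 roll -0.002
tx 5.7 ty 26.9 tz 1.8 roll -0.002
```

```bash
python3 -m crank '[{"grip":0,"tx":6,"ty":5,"tz":1,"roll":-0.003},{"grip":0,"tx":5,"ty":13,"tz":1,"roll":0},{"grip":0,"tx":0,"ty":15,"tz":1,"roll":0},{"grip":0,"tx":0,"ty":13,"tz":0,"roll":0},{"grip":0,"tx":0,"ty":6,"tz":0,"roll":0},{"grip":0,"tx":0,"ty":0,"tz":0,"roll":0},{"grip":0,"tx":0,"ty":0,"tz":0,"roll":0},{"grip":0,"tx":0,"ty":0,"tz":0,"roll":0}]'
python3 plan.py 460 -270.5 6 72
python3 -c "
from h import *
im,c,s=grab('wrist','w16')"
```

```text
t: 32.65
position: [0.4633, -0.271, 0.0073]
orientation: [-0.552, 0.592, 0.422, -0.409]
contact_force: [0.1, -0.6, 0.7]
grip_width: 0.0881
t 32.65 pos [ 463.3 -271.     7.3] x [ 0.31   0.951 -0.018] y [ 0.048 -0.035 -0.998] z [-0.95   0.308 -0.057] w 88.1 F [ 0.1 -0.6  0.7] q [-0.76  0.4   1.88  0.01  0.8  -2.02]
dist [-3.3  0.5 -1.3] dyaw 0.06 rows 1 tooly [ 0.0484 -0.0351 -0.9982]
tx -0.5 ty 1.2 tz 3.3 roll -0.001
```

View pics/w16.png

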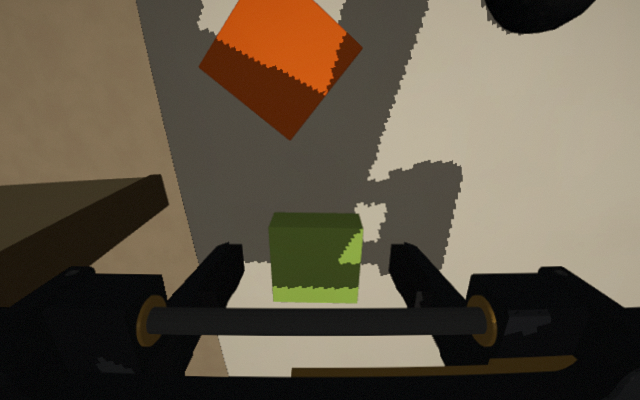

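```bash
python3 -m crank '[{"grip":150,"tx":0,"ty":1,"tz":2,"roll":0},{"grip":150,"tx":0,"ty":0,"tz":0,"roll":0},{"grip":150,"tx":0,"ty":0,"tz":0,"roll":0},{"grip":150,"tx":0,"ty":0,"tz":0,"roll":0},{"grip":150,"tx":0,"ty":0,"tz":0,"roll":0},{"grip":150,"tx":0,"ty":0,"tz":0,"roll":0},{"grip":150,"tx":0,"ty":0,"tz":0,"roll":0},{"grip":150,"tx":0,"ty":0,"tz":0,"roll":0}]' 30
python3 -m crank '[{"grip":170,"tx":0,"ty":0,"tz":0,"roll":0},{"grip":170,"tx":0,"ty":0,"tz":0,"roll":0},{"grip":170,"tx":0,"ty":-10,"tz":0,"roll":0},{"grip":170,"tx":0,"ty":-25,"tz":0,"roll":0},{"grip":170,"tx":0,"ty":-40,"tz":0,"roll":0},{"grip":170,"tx":0,"ty":-40,"tz":0,"roll":0},{"grip":170,"tx":0,"ty":-40,"tz":0,"roll":0},{"grip":170,"tx":0,"ty":0,"tz":0,"roll":0}]' 30
python3 - <<'E'
from quad import *
c=cam('top')
# tray rim & box rim from t15c (6x, off 240,150)
quad(c,[(78,92),(455,82),(467,495),(78,500)],6,(240,150),.070,'box')
quad(c,[(97,103),(442,98),(452,487),(98,490)],6,(240,150),.070,'tray')
import math
a=math.radians(2.2)
for n,(x,y) in {'notes':(-30,-38),'hl':(0,38)}.items():
    print(n, 589+x*math.cos(a)-y*math.sin(a), 158+x*math.sin(a)+y*math.cos(a))
E
python3 plan.py 560 119 160 2.2
```

```text
t: 33.5
position: [0.462, -0.2714, 0.0077]
orientation: [-0.551, 0.593, 0.422, -0.408]
contact_force: [-0.1, -0.7, 0.3]
grip_width: 0.0495
t: 34.3
position: [0.453, -0.2645, 0.1698]
orientation: [-0.552, 0.592, 0.422, -0.409]
contact_force: [1.4, 0.1, -0.7]
grip_width: 0.0501
box ctr [589.1 158. ] yaw x 2.41 yaw y 1.64 sizes 179.5 164.3
tray ctr [588.  156.7] yaw x 2.37 yaw y 1.16 sizes 169.6 149.9
notes 560.4808492530071 118.87637490377081
hl 587.5412632546743 195.97199082360362
t 34.3 pos [ 453.  -264.5  169.8] x [ 0.31   0.95  -0.018] y [ 0.048 -0.035 -0.998] z [-0.949  0.309 -0.057] w 50.1 F [ 1.4  0.1 -0.7] q [-0.76  0.1   1.84  0.01  1.14 -2.02]
dist [107.  383.5  -9.8] dyaw -69.72 rows 9 tooly [ 0.0484 -0.0351 -0.9982]
tx 44.2 ty 0.2 tz 1.9 roll 0.135
tx 43.6 ty 0.2 tz 7.9 roll 0.135
tx 42.1 ty 0.2 tz 13.7 roll 0.135
tx 39.9 ty 0.2 tz 19.2 roll 0.135
tx 36.9 ty 0.2 tz 24.4 roll 0.135
tx 33.3 ty 0.2 tz 29.2 roll 0.135
tx 29.0 ty 0.2 tz 33.4 roll 0.135
tx 24.3 ty 0.2 tz 37.0 roll 0.135
tx 19.1 ty 0.2 tz 39.9 roll 0.135
```

```bash
python3 -m crank '[{"grip":170,"tx":20,"ty":0,"tz":1,"roll":0.13},{"grip":170,"tx":40,"ty":0,"tz":7,"roll":0.135},{"grip":170,"tx":42,"ty":0,"tz":14,"roll":0.135},{"grip":170,"tx":40,"ty":0,"tz":19,"roll":0.135},{"grip":170,"tx":37,"ty":0,"tz":24,"roll":0.135},{"grip":170,"tx":33,"ty":0,"tz":29,"roll":0.135},{"grip":170,"tx":29,"ty":0,"tz":33,"roll":0.135},{"grip":170,"tx":22,"ty":0,"tz":30,"roll":0.135}]'
python3 plan.py 559.5 118 150 2.2
```

```text
t: 35.1
position: [0.5371, 0.0319, 0.1655]
orientation: [-0.688, 0.72, 0.081, -0.046]
contact_force: [0.4, -0.4, 0.6]
grip_width: 0.0495
t 35.1 pos [537.1  31.9 165.5] x [0.983 0.181 0.045] y [ 0.053 -0.041 -0.998] z [-0.178  0.983 -0.05 ] w 49.5 F [ 0.4 -0.4  0.6] q [-0.14  0.14  1.81 -0.04  1.13 -0.31]
dist [ 22.4  86.1 -15.5] dyaw -8.21 rows 2 tooly [ 0.0528 -0.0409 -0.9978]
tx 18.4 ty 6.6 tz 40.7 roll 0.072
tx 15.5 ty 6.6 tz 41.9 roll 0.072
```

```bash
python3 -m crank '[{"grip":170,"tx":14,"ty":0,"tz":24,"roll":0.06},{"grip":170,"tx":10,"ty":2,"tz":25,"roll":0.03},{"grip":170,"tx":5,"ty":4,"tz":15,"roll":0},{"grip":170,"tx":0,"ty":0,"tz":0,"roll":0},{"grip":170,"tx":0,"ty":0,"tz":0,"roll":0},{"grip":170,"tx":0,"ty":0,"tz":0,"roll":0},{"grip":170,"tx":0,"ty":0,"tz":0,"roll":0},{"grip":170,"tx":0,"ty":0,"tz":0,"roll":0}]'
python3 plan.py 559.5 118 120 2.2
python3 -c "
from h import *
im,c,s=grab('wrist','w17')"
```

```text
t: 35.9
position: [0.5561, 0.1047, 0.1565]
orientation: [-0.691, 0.721, 0.048, -0.014]
contact_force: [-0.7, 0.4, -0.0]
grip_width: 0.0498
t 35.9 pos [556.1 104.7 156.5] x [0.995 0.089 0.046] y [ 0.05  -0.041 -0.998] z [-0.087  0.995 -0.045] w 49.8 F [-0.7  0.4 -0. ] q [-0.    0.22  1.74 -0.04  1.13 -0.07]
dist [  3.4  13.3 -36.5] dyaw -2.89 rows 1 tooly [ 0.0501 -0.0405 -0.9979]
tx 2.8 ty 36.1 tz 14.6 roll 0.050
```

View pics/w17.png

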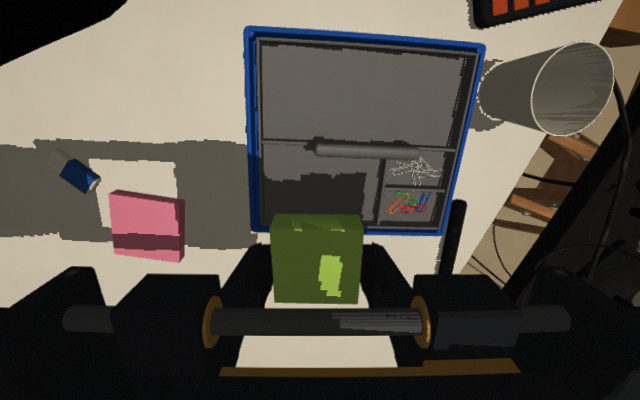

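```bash
python3 -m crank '[{"grip":170,"tx":2,"ty":4,"tz":7,"roll":0.04},{"grip":170,"tx":1,"ty":12,"tz":7,"roll":0.01},{"grip":170,"tx":0,"ty":15,"tz":0,"roll":0},{"grip":170,"tx":0,"ty":15,"tz":0,"roll":0},{"grip":170,"tx":-1,"ty":12,"tz":0,"roll":0},{"grip":170,"tx":0,"ty":6,"tz":0,"roll":0},{"grip":170,"tx":0,"ty":0,"tz":0,"roll":0},{"grip":170,"tx":0,"ty":0,"tz":0,"roll":0}]'
python3 plan.py 559.5 118 67 2.2
python3 -c "
from h import *
im,c,s=grab('wrist','w18')"
```

```text
t: 36.75
position: [0.5598, 0.1142, 0.086]
orientation: [-0.692, 0.722, 0.03, 0.004]
contact_force: [0.5, 0.2, 0.3]
grip_width: 0.0493
t 36.75 pos [559.8 114.2  86. ] x [0.998 0.038 0.046] y [ 0.048 -0.041 -0.998] z [-0.036  0.998 -0.043] w 49.3 F [0.5 0.2 0.3] q [ 0.02  0.33  1.76 -0.05  1.    0.01]
dist [ -0.3   3.8 -19. ] dyaw 0.04 rows 1 tooly [ 0.048  -0.0413 -0.998 ]
tx -1.0 ty 18.7 tz 4.6 roll -0.001
```

View pics/w18.png

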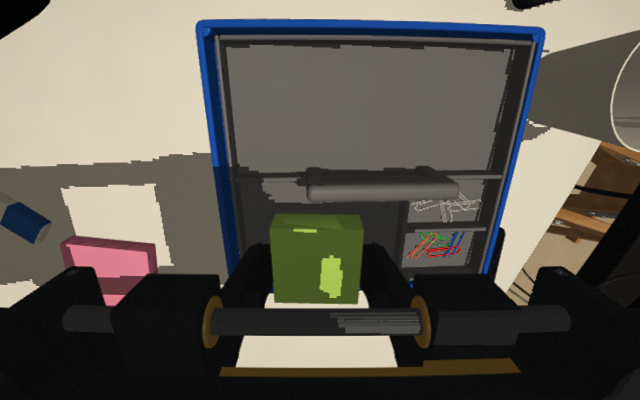

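```bash
python3 -m crank '[{"grip":170,"tx":0,"ty":5,"tz":4,"roll":0},{"grip":170,"tx":-1,"ty":6,"tz":1,"roll":0},{"grip":170,"tx":0,"ty":4,"tz":0,"roll":0},{"grip":170,"tx":0,"ty":2,"tz":0,"roll":0},{"grip":170,"tx":0,"ty":1,"tz":0,"roll":0},{"grip":170,"tx":0,"ty":0,"tz":0,"roll":0},{"grip":170,"tx":0,"ty":0,"tz":0,"roll":0},{"grip":170,"tx":0,"ty":0,"tz":0,"roll":0}]'
python3 plan.py 559.5 118 66 2.2
```

```text
t: 37.6
position: [0.561, 0.119, 0.0683]
orientation: [-0.692, 0.722, 0.031, 0.005]
contact_force: [0.7, 0.0, -0.5]
grip_width: 0.0497
t 37.6 pos [561.  119.   68.3] x [0.998 0.038 0.05 ] y [ 0.052 -0.041 -0.998] z [-0.036  0.998 -0.043] w 49.7 F [ 0.7  0.  -0.5] q [ 0.03  0.36  1.76 -0.05  0.97  0.02]
dist [-1.5 -1.  -2.3] dyaw 0.02 rows 1 tooly [ 0.0519 -0.0412 -0.9978]
tx -1.6 ty 2.2 tz -0.9 roll -0.000
```

Lower 2 mm more, open to ~58 mm (count 87), retreat.

```bash
python3 -m crank '[{"grip":170,"tx":-1,"ty":1.5,"tz":-0.5,"roll":0},{"grip":170,"tx":0,"ty":1,"tz":0,"roll":0},{"grip":87,"tx":0,"ty":0,"tz":0,"roll":0},{"grip":87,"tx":0,"ty":0,"tz":0,"roll":0},{"grip":87,"tx":0,"ty":0,"tz":0,"roll":0},{"grip":87,"tx":0,"ty":-6,"tz":0,"roll":0},{"grip":87,"tx":0,"ty":-20,"tz":0,"roll":0},{"grip":87,"tx":0,"ty":-40,"tz":0,"roll":0}]'
python3 -m crank '[{"grip":87,"tx":0,"ty":-35,"tz":0,"roll":0},{"grip":87,"tx":0,"ty":0,"tz":0,"roll":0},{"grip":87,"tx":0,"ty":0,"tz":0,"roll":0},{"grip":87,"tx":0,"ty":0,"tz":0,"roll":0},{"grip":87,"tx":0,"ty":0,"tz":0,"roll":0},{"grip":87,"tx":0,"ty":0,"tz":0,"roll":0},{"grip":87,"tx":0,"ty":0,"tz":0,"roll":0},{"grip":87,"tx":0,"ty":0,"tz":0,"roll":0}]'
python3 plan.py 473.7 398.5 150 14
python3 -c "
from h import *
im,c,s=grab('wrist','w19')"
```

```text
t: 38.4
position: [0.5527, 0.1206, 0.1283]
orientation: [-0.692, 0.722, 0.027, 0.001]
contact_force: [1.6, 1.0, -0.5]
grip_width: 0.0578
t: 39.2
position: [0.5519, 0.1222, 0.1669]
orientation: [-0.692, 0.722, 0.028, 0.002]
contact_force: [-0.5, 0.3, 0.1]
grip_width: 0.058
t 39.2 pos [551.9 122.2 166.9] x [0.998 0.037 0.043] y [ 0.044 -0.041 -0.998] z [-0.036  0.998 -0.043] w 58.0 F [-0.5  0.3  0.1] q [ 0.03  0.21  1.72 -0.05  1.16  0.01]
dist [-78.2 276.3 -16.9] dyaw 11.85 rows 6 tooly [ 0.0441 -0.0415 -0.9982]
tx -11.4 ty 0.3 tz 46.6 roll -0.034
tx -9.8 ty 0.3 tz 46.9 roll -0.034
tx -8.2 ty 0.3 tz 47.2 roll -0.034
tx -6.5 ty 0.3 tz 47.5 roll -0.034
tx -4.9 ty 0.3 tz 47.7 roll -0.034
tx -3.2 ty 0.3 tz 47.8 roll -0.034
```

View pics/w19.png

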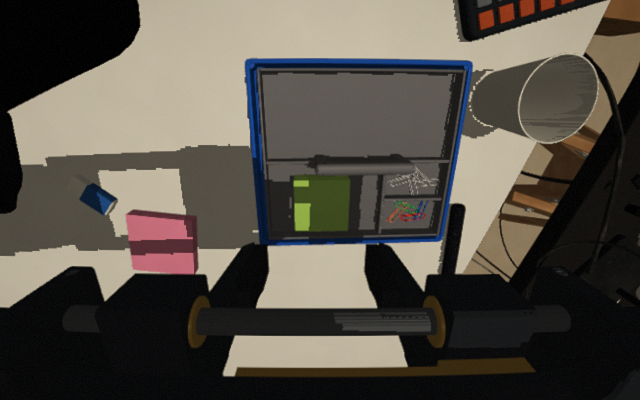

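```bash
python3 - <<'E'
from h import *
t=cv2.imread('pics/top0.png'); sd=cv2.imread('pics/side0.png'); ct=cam('top'); cs=cam('side')
g=cv2.cvtColor(t,cv2.COLOR_BGR2GRAY); gs=cv2.cvtColor(sd,cv2.COLOR_BGR2GRAY)
for u in (160,175,190,205,220,235):
    v=next(v for v in range(252,330) if g[v:v+3,u].max()<60)
    out=[]
    for z in (0.,.03,.06,.09,.12,.15,.2):
        P=toplane(ct,[(u,v)],z); q=proj(cs,P)[0]; q=q.round().astype(int)
        out.append((z,P[0,:2].round(3).tolist(),q.tolist(),int(gs[q[1],q[0]])))
    print(u,v,out)
cv2.imwrite('pics/s0bag.png',cv2.resize(sd[80:240,90:290],None,fx=3.5,fy=3.5,interpolation=cv2.INTER_CUBIC))
E
```

```text
160 303 [(0.0, [0.317, 0.488], [191, 176], 8), (0.03, [0.318, 0.477], [191, 169], 5), (0.06, [0.319, 0.466], [191, 161], 11), (0.09, [0.32, 0.454], [191, 153], 9), (0.12, [0.321, 0.443], [191, 144], 8), (0.15, [0.321, 0.432], [191, 136], 12), (0.2, [0.323, 0.413], [191, 121], 7)]
175 295 [(0.0, [0.338, 0.449], [201, 179], 10), (0.03, [0.339, 0.439], [201, 171], 8), (0.06, [0.339, 0.428], [201, 163], 8), (0.09, [0.34, 0.418], [200, 155], 11), (0.12, [0.34, 0.408], [200, 146], 10), (0.15, [0.34, 0.398], [200, 138], 10), (0.2, [0.341, 0.381], [200, 123], 9)]
190 288 [(0.0, [0.357, 0.41], [210, 182], 8), (0.03, [0.357, 0.4], [210, 174], 6), (0.06, [0.357, 0.391], [209, 166], 5), (0.09, [0.357, 0.382], [209, 157], 5), (0.12, [0.357, 0.373], [209, 149], 10), (0.15, [0.357, 0.364], [209, 140], 11), (0.2, [0.357, 0.348], [208, 124], 8)]
205 280 [(0.0, [0.379, 0.371], [220, 185], 5), (0.03, [0.378, 0.362], [220, 177], 7), (0.06, [0.378, 0.354], [219, 168], 2), (0.09, [0.377, 0.346], [219, 160], 7), (0.12, [0.377, 0.338], [219, 151], 9), (0.15, [0.376, 0.329], [218, 142], 12), (0.2, [0.375, 0.316], [217, 126], 8)]
220 273 [(0.0, [0.398, 0.331], [230, 188], 3), (0.03, [0.397, 0.324], [229, 180], 7), (0.06, [0.396, 0.317], [229, 171], 7), (0.09, [0.395, 0.31], [228, 162], 5), (0.12, [0.394, 0.302], [228, 153], 9), (0.15, [0.393, 0.295], [227, 144], 8), (0.2, [0.391, 0.283], [226, 128], 6)]
235 271 [(0.0, [0.404, 0.291], [236, 192], 242), (0.03, [0.403, 0.285], [235, 184], 50), (0.06, [0.402, 0.279], [235, 175], 40), (0.09, [0.4, 0.273], [234, 166], 5), (0.12, [0.399, 0.266], [233, 157], 6), (0.15, [0.398, 0.26], [233, 147], 13), (0.2, [0.396, 0.25], [231, 131], 17)]
```

View pics/s0bag.png

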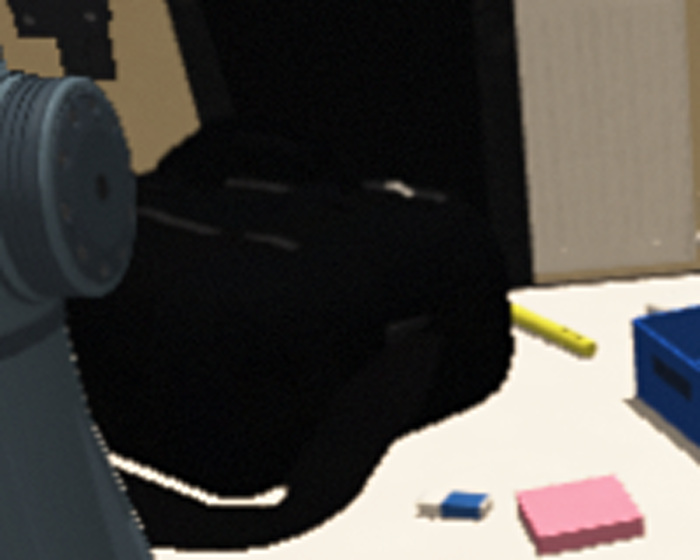

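```bash
python3 plan.py 495 400 170 14; python3 -m crank '[{"grip":0,"tx":-5,"ty":0,"tz":25,"roll":-0.034},{"grip":0,"tx":-6,"ty":0,"tz":45,"roll":-0.034},{"grip":0,"tx":-4,"ty":0,"tz":48,"roll":-0.034},{"grip":0,"tx":-3,"ty":0,"tz":48,"roll":-0.034},{"grip":0,"tx":-2,"ty":0,"tz":48,"roll":-0.034},{"grip":0,"tx":0,"ty":0,"tz":38,"roll":-0.034},{"grip":0,"tx":0,"ty":0,"tz":15,"roll":0},{"grip":0,"tx":0,"ty":0,"tz":0,"roll":0}]'
python3 -m crank '[{"grip":0,"tx":0,"ty":0,"tz":0,"roll":0},{"grip":0,"tx":0,"ty":0,"tz":0,"roll":0},{"grip":0,"tx":0,"ty":0,"tz":0,"roll":0},{"grip":0,"tx":0,"ty":0,"tz":0,"roll":0},{"grip":0,"tx":0,"ty":0,"tz":0,"roll":0},{"grip":0,"tx":0,"ty":0,"tz":0,"roll":0},{"grip":0,"tx":0,"ty":0,"tz":0,"roll":0},{"grip":0,"tx":0,"ty":0,"tz":0,"roll":0}]'
python3 plan.py 481 426 120 14
python3 -c "
from h import *
im,c,s=grab('wrist','w20'); im,c,s=grab('top','t20')"
```

```text
t 39.25 pos [551.8 122.3 166.8] x [0.998 0.038 0.042] y [ 0.044 -0.041 -0.998] z [-0.036  0.998 -0.043] w 58.0 F [ 0.4 -0.   0.5] q [ 0.03  0.21  1.72 -0.05  1.16  0.01]
dist [-56.8 277.7   3.2] dyaw 11.85 rows 6 tooly [ 0.044  -0.0414 -0.9982]
tx -7.7 ty -2.9 tz 46.5 roll -0.034
tx -6.1 ty -2.9 tz 46.8 roll -0.034
tx -4.5 ty -2.9 tz 47.0 roll -0.034
tx -2.9 ty -2.9 tz 47.1 roll -0.034
tx -1.2 ty -2.9 tz 47.1 roll -0.034
tx 0.4 ty -2.9 tz 47.2 roll -0.034
t: 40.05
position: [0.4955, 0.392, 0.1514]
orientation: [-0.685, 0.718, 0.099, -0.072]
contact_force: [0.1, -1.1, -0.6]
grip_width: 0.0882
t: 40.85
position: [0.4985, 0.3853, 0.1517]
orientation: [-0.684, 0.719, 0.096, -0.069]
contact_force: [-0.9, 0.5, 0.4]
grip_width: 0.0879
t 40.85 pos [498.5 385.3 151.7] x [0.972 0.233 0.032] y [ 0.044 -0.045 -0.998] z [-0.232  0.971 -0.054] w 87.9 F [-0.9  0.5  0.4] q [ 0.5   0.38  1.54 -0.06  1.2   0.29]
dist [-17.5  40.7 -31.7] dyaw 0.49 rows 2 tooly [ 0.0438 -0.0449 -0.998 ]
tx -4.3 ty 14.5 tz 22.6 roll -0.004
tx -4.2 ty 14.5 tz 22.7 roll -0.004
```

View pics/w20.png

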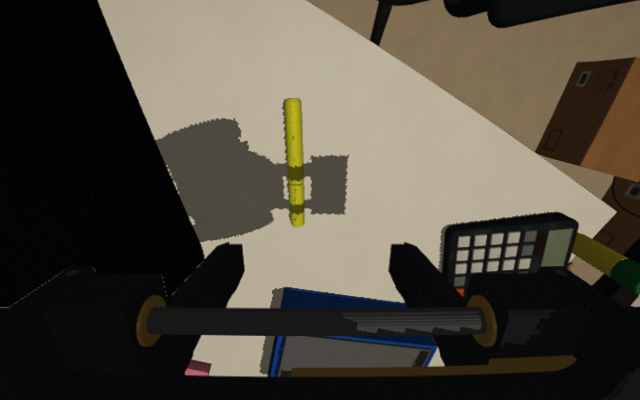

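View pics/t20.png

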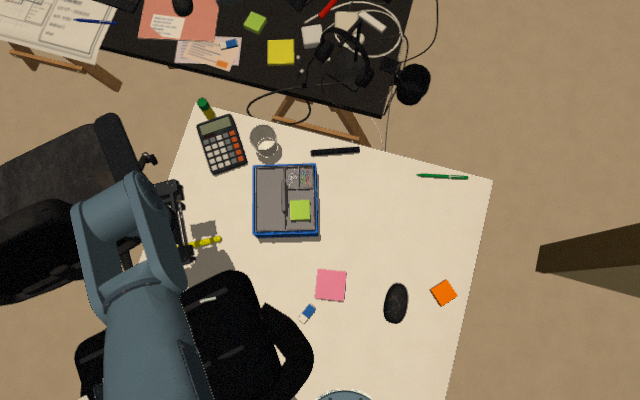

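```bash
python3 - <<'E'
from h import *
s,A=state(); c=cam('wrist',s)
P=toplane(c,[(293,98.5),(298,226)],.010)*1000; print(P.round(1),P.mean(0).round(1),np.linalg.norm(P[0]-P[1]),np.degrees(np.arctan2(*(P[0]-P[1])[1::-1])))
for z in (.05,.1,.15): print('bag',z,(toplane(c,[(130,73),(205,240)],z)*1000).round(0).tolist())
E
```

```text
t 40.95 pos [498.4 385.4 151.6] x [0.972 0.234 0.032] y [ 0.044 -0.045 -0.998] z [-0.232  0.971 -0.054] w 88.5 F [ 0.9 -0.6 -0.2] q [ 0.5   0.38  1.54 -0.06  1.2   0.29]
[[461.1 464.7  10. ]
 [494.6 332.4  10. ]] [477.8 398.5  10. ] 136.50419414561154 104.21953535824156
bag 0.05 [[332.0, 456.0, 50.0], [405.0, 317.0, 50.0]]
bag 0.1 [[361.0, 459.0, 100.0], [419.0, 349.0, 100.0]]
bag 0.15 [[390.0, 463.0, 150.0], [433.0, 381.0, 150.0]]
```

```bash
python3 plan.py 487.4 427 5 14.2; python3 -m crank '[{"grip":0,"tx":-1,"ty":0,"tz":12,"roll":0},{"grip":0,"tx":-1,"ty":2,"tz":20,"roll":-0.005},{"grip":0,"tx":0,"ty":12,"tz":12,"roll":0},{"grip":0,"tx":0,"ty":18,"tz":2,"roll":0},{"grip":0,"tx":-1,"ty":18,"tz":2,"roll":0},{"grip":0,"tx":-1,"ty":18,"tz":1,"roll":0},{"grip":0,"tx":0,"ty":10,"tz":0,"roll":0},{"grip":0,"tx":0,"ty":0,"tz":0,"roll":0}]'
python3 plan.py 487.4 427 5 14.2
```

```text
t 40.95 pos [498.4 385.4 151.6] x [0.972 0.234 0.032] y [ 0.044 -0.045 -0.998] z [-0.232  0.971 -0.054] w 88.5 F [ 0.9 -0.6 -0.2] q [ 0.5   0.38  1.54 -0.06  1.2   0.29]
dist [ -11.    41.6 -146.6] dyaw 0.68 rows 4 tooly [ 0.0437 -0.045  -0.998 ]
tx -1.4 ty 36.0 tz 12.7 roll -0.003
tx -1.4 ty 36.0 tz 12.7 roll -0.003
tx -1.3 ty 36.0 tz 12.7 roll -0.003
tx -1.3 ty 36.0 tz 12.7 roll -0.003
t: 41.75
position: [0.4815, 0.4387, 0.0634]
orientation: [-0.684, 0.719, 0.1, -0.074]
contact_force: [-0.6, -0.8, 0.6]
grip_width: 0.0884
t 41.75 pos [481.5 438.7  63.4] x [0.969 0.245 0.031] y [ 0.043 -0.044 -0.998] z [-0.243  0.968 -0.053] w 88.4 F [-0.6 -0.8  0.6] q [ 0.59  0.54  1.52 -0.07  1.08  0.37]
dist [  5.9 -11.7 -58.4] dyaw 0.01 rows 2 tooly [ 0.0426 -0.0442 -0.9981]
tx 0.5 ty 29.5 tz -4.8 roll -0.000
tx 0.5 ty 29.5 tz -4.8 roll -0.000
```

```bash
python3 -m crank '[{"grip":0,"tx":1,"ty":4,"tz":-5,"roll":0},{"grip":0,"tx":1,"ty":12,"tz":-4,"roll":0},{"grip":0,"tx":0,"ty":15,"tz":0,"roll":0},{"grip":0,"tx":0,"ty":10,"tz":0,"roll":0},{"grip":0,"tx":0,"ty":5,"tz":0,"roll":0},{"grip":0,"tx":0,"ty":0,"tz":0,"roll":0},{"grip":0,"tx":0,"ty":0,"tz":0,"roll":0},{"grip":0,"tx":0,"ty":0,"tz":0,"roll":0}]'
python3 plan.py 487.4 427 5 14.2
python3 -c "
from h import *
im,c,s=grab('wrist','w21')"
```

```text
t: 42.55
position: [0.4893, 0.4285, 0.0155]
orientation: [-0.684, 0.718, 0.101, -0.073]
contact_force: [-0.4, 0.2, 1.1]
grip_width: 0.0881
t 42.55 pos [489.3 428.5  15.5] x [0.969 0.245 0.033] y [ 0.045 -0.043 -0.998] z [-0.243  0.969 -0.053] w 88.1 F [-0.4  0.2  1.1] q [ 0.57  0.61  1.53 -0.07  0.99  0.36]
dist [ -1.9  -1.5 -10.5] dyaw 0.03 rows 1 tooly [ 0.0447 -0.0429 -0.9981]
tx -2.6 ty 10.4 tz -0.4 roll -0.001
```

View pics/w21.png

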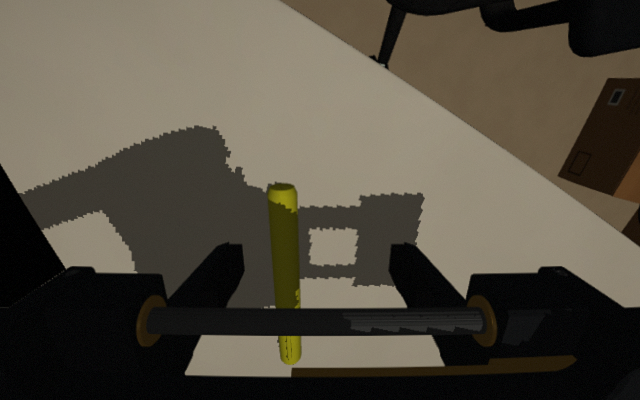

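```bash
python3 -m crank '[{"grip":0,"tx":-1,"ty":6,"tz":0,"roll":0},{"grip":0,"tx":-1,"ty":4,"tz":0,"roll":0},{"grip":230,"tx":0,"ty":0,"tz":0,"roll":0},{"grip":230,"tx":0,"ty":0,"tz":0,"roll":0},{"grip":230,"tx":0,"ty":0,"tz":0,"roll":0},{"grip":230,"tx":0,"ty":0,"tz":0,"roll":0},{"grip":230,"tx":0,"ty":0,"tz":0,"roll":0},{"grip":230,"tx":0,"ty":0,"tz":0,"roll":0}]' 20
python3 -m crank '[{"grip":230,"tx":0,"ty":0,"tz":0,"roll":0},{"grip":230,"tx":0,"ty":0,"tz":0,"roll":0},{"grip":230,"tx":0,"ty":0,"tz":0,"roll":0},{"grip":230,"tx":0,"ty":0,"tz":0,"roll":0},{"grip":230,"tx":0,"ty":0,"tz":0,"roll":0},{"grip":230,"tx":0,"ty":0,"tz":0,"roll":0},{"grip":230,"tx":0,"ty":0,"tz":0,"roll":0},{"grip":230,"tx":0,"ty":0,"tz":0,"roll":0}]' 20
python3 -c "
from h import *
state(); im,c,s=grab('wrist','w22')"
```

```text
t: 43.4
position: [0.4884, 0.4283, 0.0061]
orientation: [-0.685, 0.718, 0.102, -0.072]
contact_force: [-0.3, 0.2, -0.3]
grip_width: 0.0423
t: 44.2
position: [0.4885, 0.4283, 0.0062]
orientation: [-0.685, 0.718, 0.102, -0.072]
contact_force: [0.9, 0.0, 0.4]
grip_width: 0.0167
t 44.2 pos [488.5 428.3   6.2] x [0.969 0.245 0.036] y [ 0.047 -0.041 -0.998] z [-0.243  0.969 -0.052] w 16.7 F [0.9 0.  0.4] q [ 0.57  0.62  1.53 -0.07  0.97  0.36]
```

View pics/w22.png

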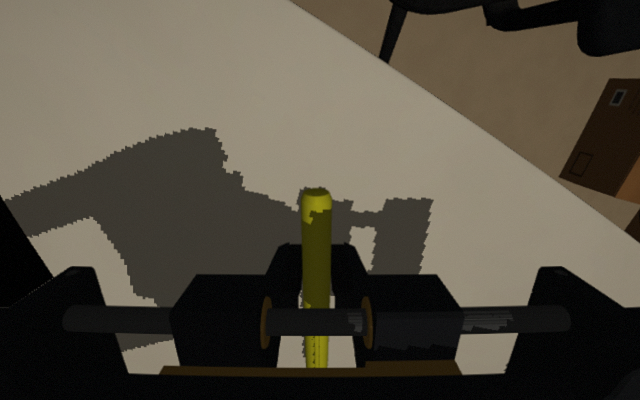

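```bash
python3 - <<'E'
from h import *
s,A=state(); c=cam('wrist',s)
P=toplane(c,[(317,189)],.010)[0]; print(P, np.linalg.norm(P[:2]-s['position'][:2]))
E
python3 -m crank '[{"grip":230,"tx":0,"ty":-10,"tz":0,"roll":0},{"grip":230,"tx":0,"ty":-25,"tz":0,"roll":0},{"grip":230,"tx":0,"ty":-40,"tz":0,"roll":0},{"grip":230,"tx":0,"ty":-40,"tz":0,"roll":0},{"grip":230,"tx":0,"ty":-35,"tz":0,"roll":0},{"grip":230,"tx":0,"ty":0,"tz":0,"roll":0},{"grip":230,"tx":0,"ty":0,"tz":0,"roll":0},{"grip":230,"tx":0,"ty":0,"tz":0,"roll":0}]'
python3 plan.py 563 195 150 92.2
```

```text
t 44.25 pos [488.5 428.4   6.2] x [0.969 0.245 0.036] y [ 0.047 -0.041 -0.998] z [-0.243  0.969 -0.052] w 16.8 F [-0.3  0.1  0.2] q [ 0.57  0.62  1.53 -0.07  0.97  0.36]
[0.47788687 0.47114582 0.01      ] 0.04408973468642395
t: 45.05
position: [0.4804, 0.4346, 0.1644]
orientation: [-0.685, 0.718, 0.102, -0.072]
contact_force: [1.1, 0.0, 0.5]
grip_width: 0.0167
t 45.05 pos [480.4 434.6 164.4] x [0.969 0.245 0.035] y [ 0.047 -0.041 -0.998] z [-0.243  0.969 -0.051] w 16.7 F [1.1 0.  0.5] q [ 0.58  0.4   1.48 -0.06  1.24  0.36]
dist [  82.6 -239.6  -14.4] dyaw 78.01 rows 10 tooly [ 0.0466 -0.0412 -0.9981]
tx 2.1 ty 2.8 tz -25.1 roll -0.136
tx -1.4 ty 2.8 tz -25.2 roll -0.136
tx -4.8 ty 2.8 tz -24.8 roll -0.136
tx -8.1 ty 2.8 tz -23.9 roll -0.136
tx -11.2 ty 2.8 tz -22.6 roll -0.136
tx -14.2 ty 2.8 tz -20.8 roll -0.136
tx -16.9 ty 2.8 tz -18.7 roll -0.136
tx -19.3 ty 2.8 tz -16.3 roll -0.136
tx -21.3 ty 2.8 tz -13.5 roll -0.136
tx -22.9 ty 2.8 tz -10.5 roll -0.136
```

```bash
python3 -m crank '[{"grip":230,"tx":1,"ty":0,"tz":-15,"roll":-0.136},{"grip":230,"tx":-1,"ty":0,"tz":-25,"roll":-0.136},{"grip":230,"tx":-5,"ty":0,"tz":-25,"roll":-0.136},{"grip":230,"tx":-8,"ty":0,"tz":-24,"roll":-0.136},{"grip":230,"tx":-11,"ty":0,"tz":-23,"roll":-0.136},{"grip":230,"tx":-14,"ty":0,"tz":-21,"roll":-0.136},{"grip":230,"tx":-17,"ty":0,"tz":-19,"roll":-0.136},{"grip":230,"tx":-19,"ty":0,"tz":-16,"roll":-0.136}]'
python3 plan.py 564 195 150 92.2
```

```text
t: 45.85
position: [0.5393, 0.2476, 0.16]
orientation: [-0.526, 0.564, 0.446, -0.455]
contact_force: [0.8, 0.6, -0.6]
grip_width: 0.0167
t 45.85 pos [539.3 247.6 160. ] x [ 0.188  0.981 -0.045] y [ 0.024 -0.05  -0.998] z [-0.982  0.186 -0.033] w 16.7 F [ 0.8  0.6 -0.6] q [ 0.26  0.3   1.63 -0.06  1.2  -1.1 ]
dist [ 24.7 -52.6 -10. ] dyaw 13.04 rows 2 tooly [ 0.0237 -0.0499 -0.9985]
tx -23.3 ty 6.6 tz -16.8 roll -0.114
tx -25.0 ty 6.6 tz -14.1 roll -0.114
```

```bash
python3 -m crank '[{"grip":230,"tx":-12,"ty":0,"tz":-10,"roll":-0.1},{"grip":230,"tx":-15,"ty":0,"tz":-10,"roll":-0.08},{"grip":230,"tx":-8,"ty":0,"tz":-4,"roll":0},{"grip":230,"tx":0,"ty":0,"tz":0,"roll":0},{"grip":230,"tx":0,"ty":0,"tz":0,"roll":0},{"grip":230,"tx":0,"ty":0,"tz":0,"roll":0},{"grip":230,"tx":0,"ty":0,"tz":0,"roll":0},{"grip":230,"tx":0,"ty":0,"tz":0,"roll":0}]'
python3 plan.py 564 195 100 92.2
python3 -c "
from h import *
im,c,s=grab('wrist','w23')"
```

```text
t: 46.65
position: [0.5554, 0.2063, 0.1538]
orientation: [-0.486, 0.517, 0.487, -0.509]
contact_force: [-1.2, 0.6, -0.2]
grip_width: 0.0161
t 46.65 pos [555.4 206.3 153.8] x [ 0.007  0.999 -0.053] y [ 0.008 -0.053 -0.999] z [-1.     0.007 -0.009] w 16.1 F [-1.2  0.6 -0.2] q [ 0.18  0.31  1.63 -0.06  1.2  -1.36]
dist [  8.6 -11.3 -53.8] dyaw 2.61 rows 2 tooly [ 0.0085 -0.0526 -0.9986]
tx -4.2 ty 27.2 tz -4.1 roll -0.023
tx -4.3 ty 27.2 tz -4.0 roll -0.023
```

View pics/w23.png

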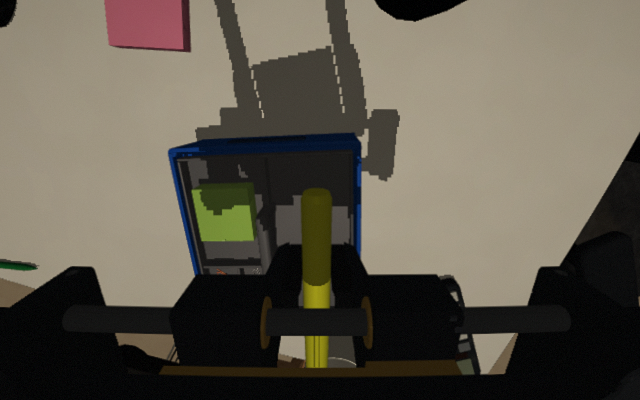

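```bash
python3 -m crank '[{"grip":230,"tx":-6,"ty":4,"tz":-5,"roll":-0.04},{"grip":230,"tx":-2,"ty":12,"tz":-4,"roll":-0.005},{"grip":230,"tx":0,"ty":16,"tz":0,"roll":0},{"grip":230,"tx":0,"ty":16,"tz":0,"roll":0},{"grip":230,"tx":1,"ty":14,"tz":0,"roll":0},{"grip":230,"tx":1,"ty":6,"tz":0,"roll":0},{"grip":230,"tx":0,"ty":0,"tz":0,"roll":0},{"grip":230,"tx":0,"ty":0,"tz":0,"roll":0}]'
python3 plan.py 564 195 65 92.2
python3 -c "
from h import *
im,c,s=grab('wrist','w24')"
```

```text
t: 47.5
position: [0.5654, 0.1986, 0.0821]
orientation: [0.475, -0.506, -0.498, 0.52]
contact_force: [-0.1, -0.2, -0.6]
grip_width: 0.0167
t 47.5 pos [565.4 198.6  82.1] x [-0.037  0.998 -0.052] y [ 0.01  -0.052 -0.999] z [-0.999 -0.038 -0.008] w 16.7 F [-0.1 -0.2 -0.6] q [ 0.17  0.42  1.65 -0.06  1.07 -1.41]
dist [ -1.4  -3.6 -17.1] dyaw 0.06 rows 1 tooly [ 0.0096 -0.0518 -0.9986]
tx -2.7 ty 17.3 tz 1.7 roll -0.001
```

View pics/w24.png

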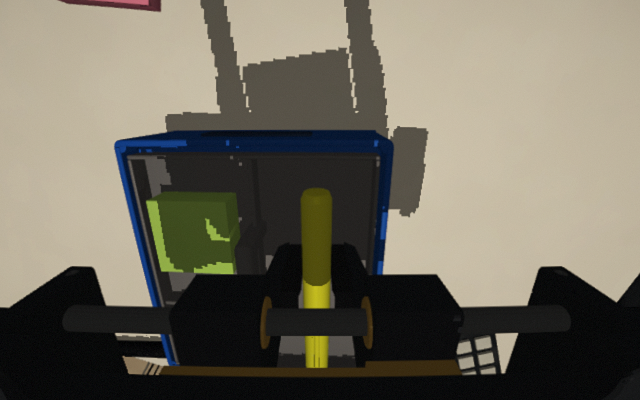

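```bash
python3 -m crank '[{"grip":230,"tx":-2,"ty":5,"tz":1,"roll":0},{"grip":230,"tx":0,"ty":5,"tz":0,"roll":0},{"grip":230,"tx":0,"ty":3,"tz":0,"roll":0},{"grip":230,"tx":0,"ty":2,"tz":0,"roll":0},{"grip":230,"tx":0,"ty":1,"tz":0,"roll":0},{"grip":230,"tx":0,"ty":0,"tz":0,"roll":0},{"grip":230,"tx":0,"ty":0,"tz":0,"roll":0},{"grip":230,"tx":0,"ty":0,"tz":0,"roll":0}]'
python3 plan.py 564 195 64 92.2
```

```text
t: 48.35
position: [0.5662, 0.1958, 0.0673]
orientation: [0.474, -0.506, -0.499, 0.519]
contact_force: [0.2, 0.7, -0.7]
grip_width: 0.0165
t 48.35 pos [566.2 195.8  67.3] x [-0.037  0.998 -0.052] y [ 0.014 -0.051 -0.999] z [-0.999 -0.038 -0.012] w 16.5 F [ 0.2  0.7 -0.7] q [ 0.16  0.44  1.66 -0.06  1.04 -1.41]
dist [-2.2 -0.8 -3.3] dyaw 0.08 rows 1 tooly [ 0.0138 -0.0511 -0.9986]
tx -0.5 ty 3.3 tz 2.2 roll -0.001
```

Lower 2.5 mm more, open to ~30 mm (count 168), retreat.

```bash
python3 -m crank '[{"grip":230,"tx":0,"ty":1,"tz":1,"roll":0},{"grip":230,"tx":0,"ty":1,"tz":0.5,"roll":0},{"grip":230,"tx":0,"ty":0.7,"tz":0,"roll":0},{"grip":168,"tx":0,"ty":0,"tz":0,"roll":0},{"grip":168,"tx":0,"ty":0,"tz":0,"roll":0},{"grip":168,"tx":0,"ty":0,"tz":0,"roll":0},{"grip":168,"tx":0,"ty":0,"tz":0,"roll":0},{"grip":168,"tx":0,"ty":-5,"tz":0,"roll":0}]'
python3 -m crank '[{"grip":168,"tx":0,"ty":-20,"tz":0,"roll":0},{"grip":168,"tx":0,"ty":-40,"tz":0,"roll":0},{"grip":168,"tx":0,"ty":-40,"tz":0,"roll":0},{"grip":168,"tx":-20,"ty":-10,"tz":20,"roll":0},{"grip":168,"tx":-35,"ty":0,"tz":20,"roll":0},{"grip":168,"tx":-45,"ty":0,"tz":20,"roll":0},{"grip":168,"tx":-45,"ty":0,"tz":20,"roll":0},{"grip":168,"tx":-45,"ty":0,"tz":10,"roll":0}]'
python3 -m crank '[{"grip":168,"tx":-40,"ty":0,"tz":0,"roll":0},{"grip":168,"tx":-40,"ty":0,"tz":0,"roll":0},{"grip":168,"tx":-30,"ty":0,"tz":0,"roll":0},{"grip":168,"tx":-10,"ty":0,"tz":0,"roll":0},{"grip":168,"tx":0,"ty":0,"tz":0,"roll":0},{"grip":168,"tx":0,"ty":0,"tz":0,"roll":0},{"grip":168,"tx":0,"ty":0,"tz":0,"roll":0},{"grip":168,"tx":0,"ty":0,"tz":0,"roll":0}]'
python3 -c "
from h import *
state(); 
im,c,s=grab('top','t25'); cv2.imwrite('pics/t25c.png',cv2.resize(im[150:250,240:340],None,fx=6,fy=6,interpolation=cv2.INTER_CUBIC))
im,_,_=grab('side','s25')
cv2.imwrite('pics/s25c.png',cv2.resize(im[140:230,255:375],None,fx=6,fy=6,interpolation=cv2.INTER_CUBIC))"
```

```text
t: 49.15
position: [0.5643, 0.1958, 0.0694]
orientation: [0.474, -0.506, -0.499, 0.519]
contact_force: [0.5, -0.2, -1.1]
grip_width: 0.0301
t: 49.95
position: [0.4791, 0.008, 0.1962]
orientation: [0.47, -0.505, -0.503, 0.52]
contact_force: [-0.1, -0.5, 1.0]
grip_width: 0.0305
t: 50.75
position: [0.4829, -0.1178, 0.2062]
orientation: [0.47, -0.508, -0.503, 0.518]
contact_force: [0.6, 0.1, 0.5]
grip_width: 0.03
t 50.75 pos [ 482.9 -117.8  206.2] x [-0.042  0.998 -0.054] y [ 0.024 -0.053 -0.998] z [-0.999 -0.044 -0.021] w 30.0 F [0.6 0.1 0.5] q [-0.45  0.01  1.86 -0.04  1.23 -2.06]
```

View pics/t25c.png

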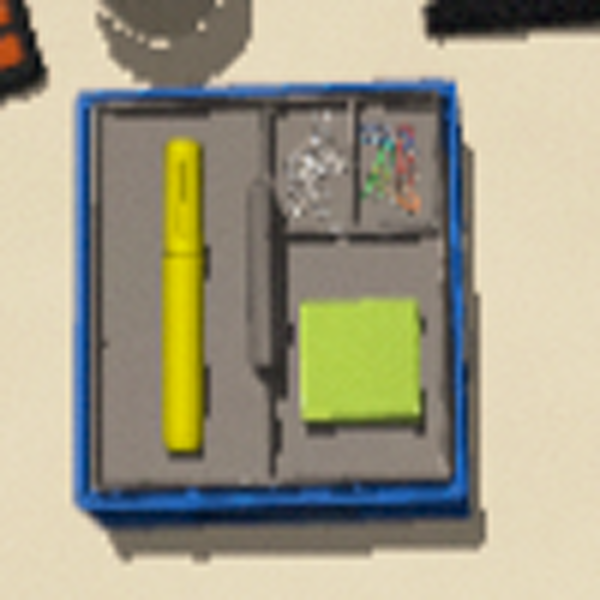

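View pics/s25c.png

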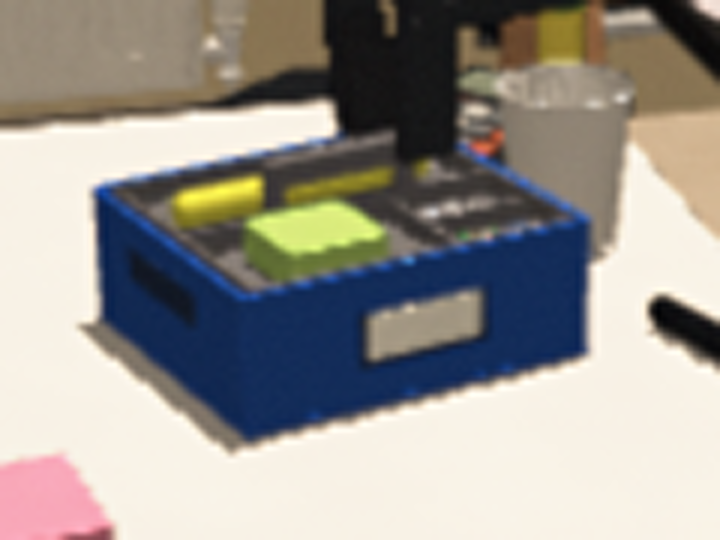

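View pics/t25.png

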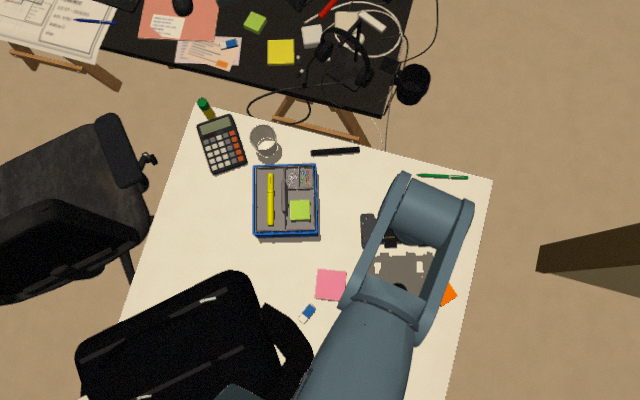

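```bash
python3 -c "
from workcell import arm
print(arm.hand_in())"
```

```text
the job is handed in; nothing more can be done
None
```

The box is packed in the order asked, and I handed the job in at about 51 s of the 144 s allowed.

- **Bottom of the box:** the red stapler is in the long bay and the white charger is flat in the large bay across the divider. I checked both in the top picture before the tray went in.
- **Tray:** it went in without jamming. In the top and side pictures its rim is even with the box rim all round, so it looks level and fully home. I judged that by eye and did not press on it or measure its level.
- **In the tray:** the lime note pad lies flat in the larger recess next to the clips. The yellow highlighter lies along its full-length lane.
- **Left alone:** the cup, pink notes and black marker look unmoved in the last top picture. The orange pad, the look-alike on the table, was not touched.
- **Forces:** every contact-force reading I took was only a few newtons. The arm ended clear of everything.

**Disagreements:**
- The wrist and top cameras differed by 3–7 mm in x on most of the loose items. I took values between the two. For the tray I lined it up against the box rim in the wrist picture.
- The tool drifted to about 3° of tilt during fast moves. The parts still came to rest flat.

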